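Bring back the dosing lid from the rear of a full fork hook

ROBOT

A 6-joint arm with a two-finger parallel gripper is mounted at the origin on the work surface. World frame = base frame: x ahead of the robot, y to its left, z up, the work surface at z = 0. Lengths are in m, angles in rad, forces in N, time in s.
With the tool pointing down it reaches from about 0.35 to 0.775 m from the base axis. Payload 5.5 kg.
Tool frame: the origin (TCP) lies at the very end of the fingers, on their centre line; the grasp point (between the pads) lies 19 mm behind it; x points along the fingers, y is the direction in which the jaws open and shut, and the axes are right-handed (so a half turn about x gives the same grasp; the last joint's range is limited). The gripper opens to 85 mm and grips with 20 to 120 N. Pads are 22 mm wide; open, the fingers measure 114 mm over their backs; the gripper's body (76 mm by 85 mm) begins 54 mm behind the grasp point. The pads swing forward as they close: fully open they stand 13 mm farther back than shut.
Start: joints at [0.992, 0.313, 0.046, 1.304, 0, 1.431], TCP at [0.244, 0.521, 0.231] pointing down, gripper open.
Joint ranges: [-2.76, 2.76], [-0.86, 1.69], [-1.03, 1.26], [-2.2, 2.34], [-1.47, 1.5], [-3.14, 3.14]. Speed limits (rad/s): [2.57, 2.57, 3.14, 3.14, 3.14, 3.14].

INTERFACE

Orientations are given as a unit quaternion [w, x, y, z].
In Python, from workcell import env gives the robot as it stands.
- The arm moves only by the tool drive_tool, never from a script. Its argument "plan" is a list that holds one entry, the list of rows, each a list of 7 numbers: the shift along the tool's x, y, z in cm, then the turn, a rotation vector about the tool's x, y, z in degrees, then the opening, from 0 (shut) to 1 (fully open). In form: [[[tx, ty, tz, wx, wy, wz, fingers], ...]]. A call has exactly 5 rows; each row shifts and turns the commanded pose from where the row before left it, along the tool's axes as they then stand; what a row does not reach is not made up. A row lasts 1/12 s, in which the tool goes at most 41.7 mm and 7.16 degrees, less where a joint would pass 70% of its speed; a pose out of reach is approached as far as the arm can. A call with a gripper value outside its range is refused whole. The fingers move at their own pace and stop on an object; "squeeze" is the grip in N (left out, the last holds). Time passes only in rows, so rows that do not move let the fingers close, or fill a call up. It gives the time, the measured TCP pose, the force and the opening at its end, in the units of the state.
- env.get_state(): the state, without advancing time (a new reading comes with each control period).
- env.read_camera(name): name is "scene" or "top"; returns the picture (400x640x3 uint8, red, green, blue); there is no depth.
- env.camera_model(name): a dict with "camera_matrix" (3x3 intrinsics, pixels), "camera_from_world" (4x4, takes a point from world to camera coordinates). Camera axes: x right, y down, z forward; pixel columns grow to the right and rows downward; lengths in m; the calibration is good to about 2 mm. A picture is of the moment at which its call begins. camera_model takes no time and is no camera call.
- env.hand_in(): hands the job in, once; it reports no verdict.
The state is a dict: "clock": time; "joint_pos": joint angles; "qvel": joint speeds; "tau": joint torques, N m; "tcp_pos": TCP position; "orientation": TCP orientation; "wrist_force": force on the tool from outside, world axes, zero at the start; "ft_torque": the same for the moment, N m; "finger_gap": finger opening in m.
Only numpy, scipy, OpenCV 4.12 (cv2) and the standard library are available. Lean on these libraries where they do the work, as an engineer would, in place of code of your own. Each camera call takes 0.05 s, during which the arm holds its last target.

TASK

The open amber jar needs its own dosing lid back: the one with the largest measuring cup, hanging rearmost on the full fork hook. Move the two lids in front of it to the spare fork hook, sliding each gently back by feel until it stops, so that both hang level behind the upturned tips; then take the rear lid off, lower it cup first into the open jar and set it fully home on the rim. The hooks and the glass must never be pushed hard, no lid may fall, and everything else stays where it is.

Things in the scene. Friction and masses are not known exactly. Their poses are not given: they have to be found in the camera images.
- large_knob (a point): Centre of the large dosing lid's round wooden knob (24 mm across, 38 tall), z up. Below this point: steel lid 60 mm across, 28 to 34 mm; rubber plug 45 mm across, 34 to 42 mm, its underside rests on the prongs; steel stem 10 mm across; measuring cup 42 mm across, 97 to 127 mm, wider than the gap between prongs. About 150 g. Starts rearmost on the full hook; belongs in the open jar.
- medium_knob (a point): Centre of the medium dosing lid's round wooden knob (24 mm across, 38 tall), z up. Below this point: steel lid 60 mm across, 28 to 34 mm; rubber plug 45 mm across, 34 to 42 mm, its underside rests on the prongs; steel stem 10 mm across; measuring cup 36 mm across, 97 to 123 mm, wider than the gap between prongs. About 150 g. Starts in the middle of the full hook.
- small_knob (a point): Centre of the small dosing lid's round wooden knob (24 mm across, 38 tall), z up. Below this point: steel lid 60 mm across, 28 to 34 mm; rubber plug 45 mm across, 34 to 42 mm, its underside rests on the prongs; steel stem 10 mm across; measuring cup 30 mm across, 97 to 119 mm, wider than the gap between prongs. About 150 g. Starts foremost on the full hook.
- full_hook: Level steel fork hook on the beam of a slotted aluminium rack, holding the three lids in a row 61 mm apart. Origin: its axis at the beam's front face, at the height of the prong tops; it points along -x. Two prongs 7 mm thick with a 14 mm gap. Back plate with a rubber buffer, face at x = -54 mm, top 20 mm above the prong tops. Front open.
- full_tips (a point): Midway between the upturned tips at the front end of the full hook, at the height of the prong tops; axes as the hook. The tips stand 9 mm above the prong tops: raise a lid 12 mm or more to pass over them. A cup is clear of the tips when its axis is 30 mm in front of them. The spare hook's tips are alike.
- spare_hook: Clamp of the empty, shorter fork hook on the same beam, left or right of the full one. Origin, axes, height, gap as full_hook. The fork slides in the clamp and is locked at a reach that this pose does NOT give: rubber buffer face (gives 1 mm at 5 N) between x = -32 and -86 mm, tips 117 mm in front of it. A lid lowered with its axis at x = -121 mm lands clear of both.
- spare_axis (a point): Point on the spare hook's axis 121 mm in front of its beam, at the height of the prong tops (it does not move with the fork). Two lids fit between buffer and tips with only 4 mm to spare: slide the first right back until it is felt against the buffer, and the second until it touches the first.
- jar_mouth (a point): Centre of the open amber jar's rim, z up. Jar 80 mm across, 125 mm tall, empty; neck 59 mm across outside, 51 mm inside, 119 mm deep. When closed the steel lid lies on the rim, plug inside, knob centre 34 mm above this point. The jar stands loose in a bay of the tray.
- jar_tray: Low slotted aluminium tray, 206 mm square, lips 28 mm high, with 2 x 2 bays 99 mm apart; the open jar and three closed ones stand in them. Origin at the centre of its underside.
- jar1: Closed amber jar, a bystander: 80 mm across, 175 mm tall with its lid and knob. Origin at the centre of its underside.
- jar2: Closed amber jar, a bystander, as jar1.
- jar3: Closed amber jar, a bystander, as jar1.
- mug: White ceramic mug, a bystander, 82 mm across, 95 mm tall. Origin at the centre of its underside.
- scoop: Red plastic scoop lying on the shelf, a bystander, about 180 mm long, 52 mm wide. Origin on its underside between bowl and handle.
- lid_pile: Pile of five flat steel lids, a bystander, 76 mm across, 45 mm tall. Origin at the centre of its underside.
Things that resemble listed ones, but are neither listed nor needed, are in the scene too. What is shaped like the part that bears large_knob but pink is not meant. What is shaped like the part that bears small_knob but green is not meant.

How it is judged:
On the way, in this order (a step that is already met when the one before it is completed fails the run):
1. the small lid hangs on the spare hook, released (z of small_knob in the frame of spare_hook between 0.037 and 0.047 m and y of small_knob in the frame of spare_hook between -0.012 and 0.012 m and x of small_knob in the frame of spare_hook between -0.2 and -0.05 m and angle between small_knob's own z axis and vertical below 0.1 rad and contact force between the fingers and small_lid below 0.1 N), for 0.2 s.
2. the medium lid also hangs on the spare hook, released (all of step 1 and z of medium_knob in the frame of spare_hook between 0.037 and 0.047 m and y of medium_knob in the frame of spare_hook between -0.012 and 0.012 m and x of medium_knob in the frame of spare_hook between -0.2 and -0.05 m and angle between medium_knob's own z axis and vertical below 0.1 rad and contact force between the fingers and medium_lid below 0.1 N), for 0.2 s.
At the end, for the whole second after the job is handed in: Small and medium lids hang on the spare hook behind its tips: height within 5 mm, 12 mm of its axis, level within 0.1 rad. Large lid home in the open, upright jar: knob centre 34 mm (-4/+3) above the rim, within 6 mm of the axis, tilt under 0.06 rad. All released and at rest (all of step 2 and linear speed of each of small_lid, medium_lid, large_lid below 0.02 m/s and horizontal distance between large_knob and jar_mouth below 0.006 m and z of large_knob in the frame of jar_mouth between 0.03 and 0.037 m and angle between large_knob's own z axis and vertical below 0.06 rad and angle between jar_mouth's own z axis and vertical below 0.05 rad); the robot touches nothing.
It fails at once if a hook was struck or pressed hard (over 30 N) (contact force between any of small_lid, medium_lid, large_lid, the fingers, the arm and spare_hook above 30 N or contact force between any of small_lid, medium_lid, large_lid, the fingers, the arm and full_hook above 30 N).
It fails at once if a lid was shoved against the buffer or the lid behind it (over 14 N) (contact force between any of small_lid, medium_lid and spare_buffer_c0 above 14 N or contact force between small_lid and medium_lid above 14 N).
It fails at once if the jar's glass was pushed hard (over 30 N) (contact force between any of large_lid, the fingers, the arm and open_jar above 30 N).
It fails at once if a lid fell (height (world z) of any of small_knob, medium_knob, large_knob below 0.14 m).
It fails at once if the open jar was shoved or tipped, or a bystander disturbed (distance of any of jar1, jar2, jar3, mug, scoop, lid_pile, jar_mouth from where it was at the start of the episode above 0.025 m or angle between jar_mouth's own z axis and vertical above 0.2 rad).
It also fails if it takes over 72 s, if anything falls off the work surface, if the arm or the gripper's body presses on something with over 40 N, if the wrist force passes 120 N, or if a joint passes its speed limit or range.

## Working session

There is one attempt and no reset: what is moved stays moved. The work goes in short steps, Python scripts to look and compute and a tool call to move; the robot and the scene stay as the last step left them, time stands still between calls to the robot, and variables do not carry over. Pictures are saved under pics/ and viewed, and the job is handed in when it is done.

Besides the shell and the picture viewer there is one more tool, called after "Request:" by a JSON object that holds its "method" and its "body". drive_tool: Moves the arm, as the interface text tells. Its arguments: {"type":"object","properties":{"plan":{"type":"array","items":{"type":"array","items":{"type":"array","items":{"type":"number"}}}},"squeeze":{"type":"number"}},"required":["plan"]}

```bash
ls; mkdir -p pics
python3 - <<'E'
from workcell import env
import cv2
s=env.get_state()
for k,v in s.items(): print(k,v)
for n in("scene","top"):
    im=env.read_camera(n); cv2.imwrite(f"pics/{n}0.png",im[:,:,::-1]); m=env.camera_model(n); print(n,m)
E
```

```text
pics
clock 0.0
joint_pos [ 9.92433572e-01  3.13989887e-01  4.49723240e-02  1.30359484e+00
 -3.89709054e-06  1.43118170e+00]
qvel [ 0.00154884 -0.00028977  0.00239772  0.00171171 -0.00019554  0.00102699]
tau [ 1.98333632e-04 -4.80627322e+01  2.98532063e+01  1.89911155e-02
 -5.60262833e-05  1.08480512e-05]
tcp_pos [0.2439984  0.52009714 0.23041213]
orientation [ 0.68993558  0.15327798  0.69038416 -0.15448125]
wrist_force [ 0.55635496 -1.21933784 -0.17385453]
ft_torque [-0.04241697  0.01841583 -0.00724981]
finger_gap 0.08539937136130644
scene {'camera_matrix': array([[427.63438531,   0.        , 324.81003977],
       [  0.        , 427.63438531, 199.9346845 ],
       [  0.        ,   0.        ,   1.        ]]), 'camera_from_world': array([[ 0.35240284,  0.93581633,  0.00774865, -0.24969458],
       [ 0.53464545, -0.19452344, -0.82238365, -0.18062388],
       [-0.76809276,  0.29395312, -0.56888055,  1.54829273],
       [ 0.        ,  0.        ,  0.        ,  1.        ]])}
top {'camera_matrix': array([[461.51092056,   0.        , 320.37313993],
       [  0.        , 461.51092056, 195.27620402],
       [  0.        ,   0.        ,   1.        ]]), 'camera_from_world': array([[-0.016102  , -0.99986932,  0.00143807,  0.04502349],
       [-0.99566939,  0.01590263, -0.09159456,  0.60421211],
       [ 0.09155972, -0.0029067 , -0.99579534,  1.36113716],
       [ 0.        ,  0.        ,  0.        ,  1.        ]])}
```

View pics/scene0.png

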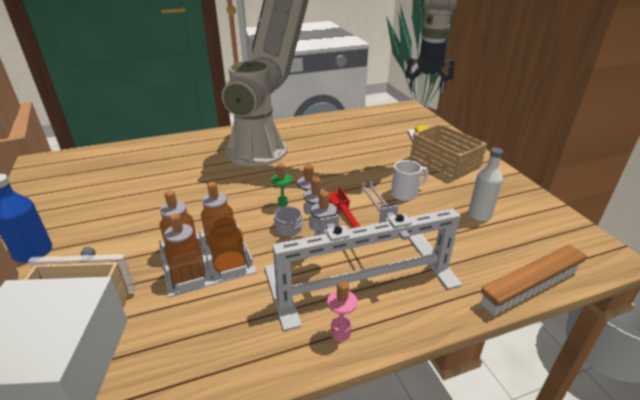

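View pics/top0.png

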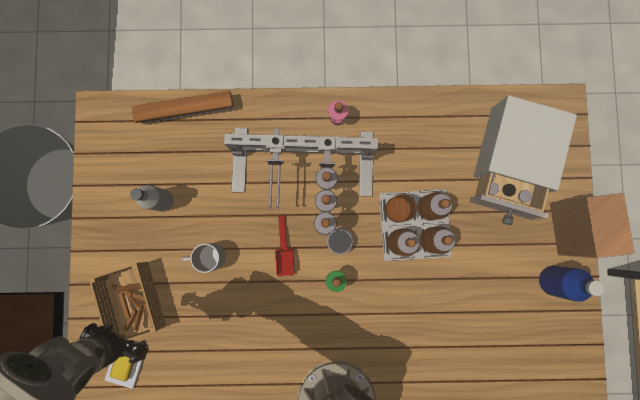

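Run:
```python
import cv2
t=cv2.imread("pics/top0.png"); cv2.imwrite("pics/topz0.png",cv2.resize(t[120:270,220:460],None,fx=3.3,fy=3.3,interpolation=cv2.INTER_CUBIC))
t=cv2.imread("pics/scene0.png"); cv2.imwrite("pics/scenez0.png",cv2.resize(t[150:330,150:480],None,fx=2.4,fy=2.4,interpolation=cv2.INTER_CUBIC))
```

```text
(no output)
```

View pics/topz0.png

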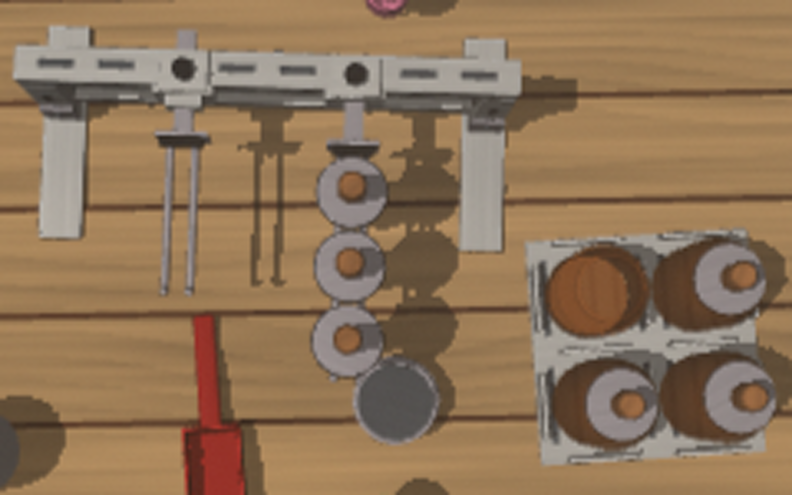

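View pics/scenez0.png

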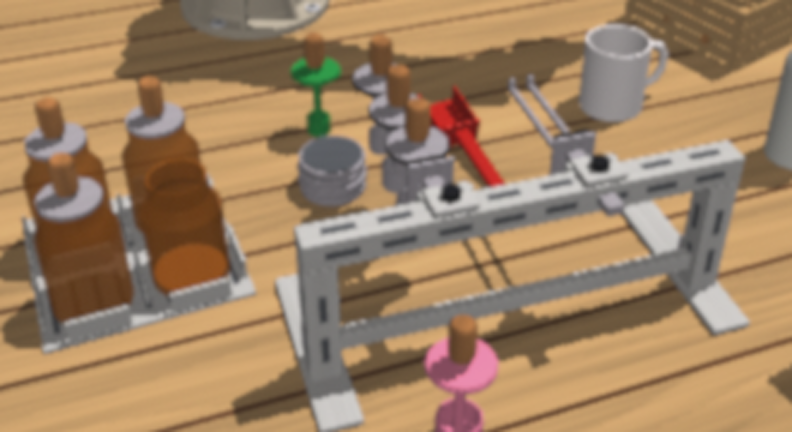

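```bash
cat > h.py <<'E'
import numpy as np, cv2
from scipy.optimize import least_squares
import pickle,os
from workcell import env
M={n:env.camera_model(n) for n in("scene","top")}
def proj(n,p):
    K,T=M[n]["camera_matrix"],M[n]["camera_from_world"]; q=K@(T[:3,:3]@np.asarray(p)+T[:3,3]); return q[:2]/q[2]
def ray(n,uv):
    K,T=M[n]["camera_matrix"],M[n]["camera_from_world"]; R=T[:3,:3]
    return -R.T@T[:3,3], R.T@np.linalg.inv(K)@np.array([uv[0],uv[1],1.])
def plane(n,uv,z):
    o,d=ray(n,uv); return o+d*(z-o[2])/d[2]
def tri(us,ut):
    f=lambda p: np.r_[proj("scene",p)-us,proj("top",p)-ut]
    r=least_squares(f,[.5,0,.2]); return r.x, np.abs(r.fun).max()
E
python3 - <<'E'
from h import *
for n,us,ut in [("rear",(324.2,192.9),(326.7,175.8)),("mid",(316.3,180),(326.1,199.1)),("front",(308.3,167.5),(325.2,222.4))]:
    print(n,tri(us,ut))
# colour masks
for nm,box in (("top",(160,240,305,345)),("scene",(150,220,290,340))):
    im=cv2.imread(f"pics/{nm}0.png"); hsv=cv2.cvtColor(im,cv2.COLOR_BGR2HSV)
    y0,y1,x0,x1=box
    m=cv2.inRange(hsv,(4,90,60),(20,255,210))
    mm=np.zeros_like(m); mm[y0:y1,x0:x1]=m[y0:y1,x0:x1]
    n,l,s,c=cv2.connectedComponentsWithStats(mm)
    for i in range(1,n):
        if s[i][4]>15: print(nm,s[i],c[i])
E
```

```text
rear (array([0.63992453, 0.02078585, 0.21027913]), np.float64(0.897246659578002))
mid (array([0.57895151, 0.02365107, 0.20736013]), np.float64(1.0064410060679734))
front (array([0.51769301, 0.02583646, 0.20676325]), np.float64(0.5470983696041571))
top [ 305  160   23   80 1044] [311.48180077 199.7289272 ]
top [330 160  15  68 691] [339.17655572 193.14761216]
top [323 172   8   9  59] [326.3559322  176.15254237]
top [322 195   8   9  58] [325.5        199.13793103]
top [321 219   9   8  57] [324.8245614  222.43859649]
scene [ 290  150   50   70 2228] [314.8438061  174.85771993]
```

Run:
```python
import cv2
t=cv2.imread("pics/top0.png"); cv2.imwrite("pics/a.png",cv2.resize(t[120:220,230:345],None,fx=6,fy=6,interpolation=cv2.INTER_CUBIC))
cv2.imwrite("pics/b.png",cv2.resize(t[180:270,375:465],None,fx=6.5,fy=6.5,interpolation=cv2.INTER_CUBIC))
t=cv2.imread("pics/scene0.png"); cv2.imwrite("pics/c.png",cv2.resize(t[155:260,290:420],None,fx=5.5,fy=5.5,interpolation=cv2.INTER_CUBIC))
cv2.imwrite("pics/d.png",cv2.resize(t[175:300,150:260],None,fx=4.7,fy=4.7,interpolation=cv2.INTER_CUBIC))
```

```text
(no output)
```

View pics/a.png

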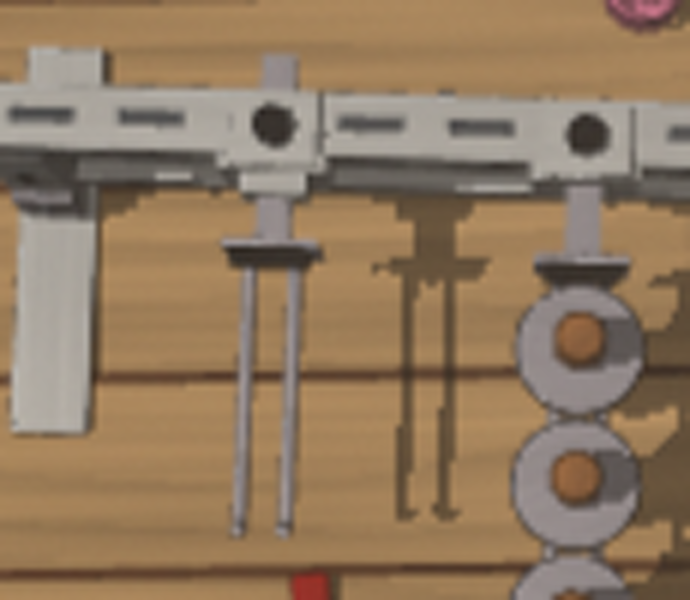

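View pics/b.png

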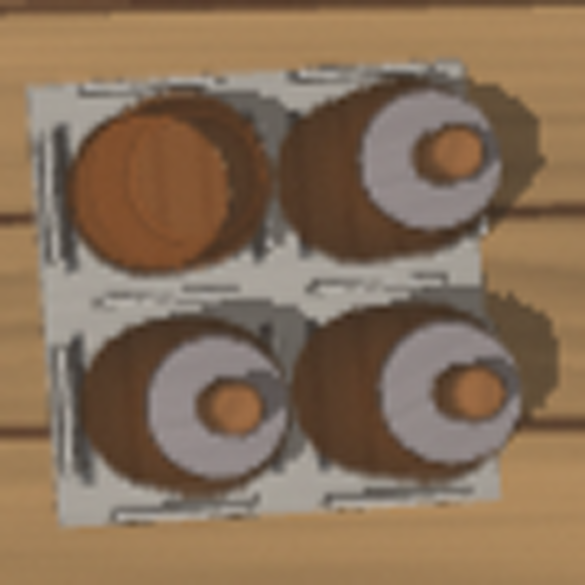

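View pics/c.png

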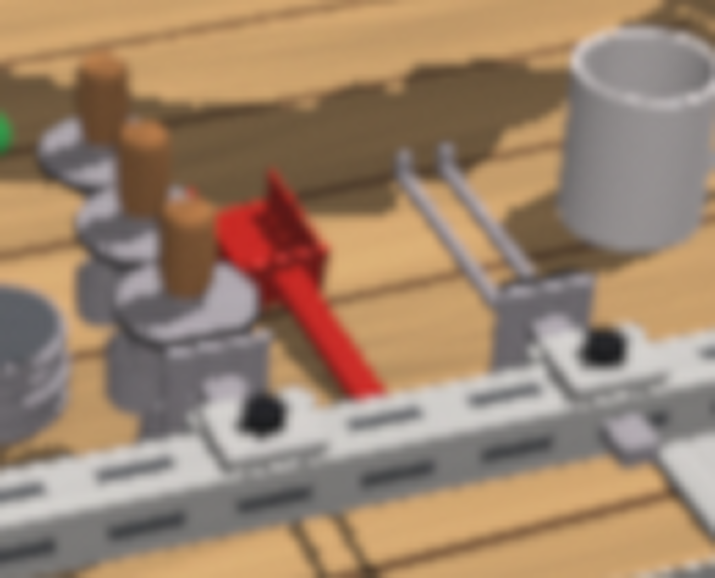

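View pics/d.png

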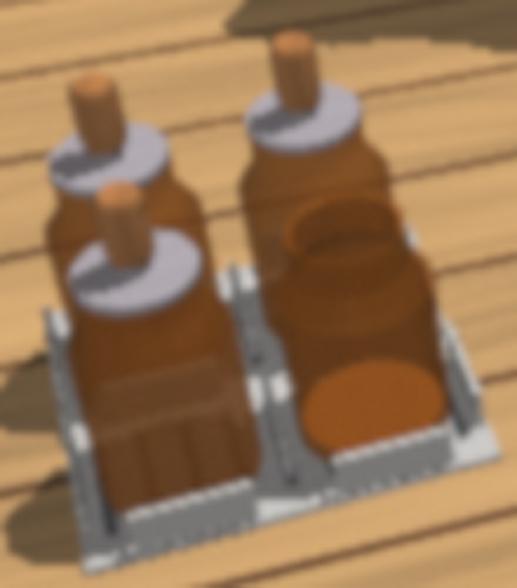

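Run:
```python
from h import *
print("cam",ray("top",(0,0))[0],ray("scene",(0,0))[0])
top0=cv2.imread("pics/top0.png"); sc0=cv2.imread("pics/scene0.png")
zt=.2075
for n,uv in [("rear",(326.6,176.)),("mid",(325.9,199.)),("front",(325.1,222.3))]:
    p=plane("top",uv,zt);print(n,p, proj("scene",p))
for n,uv in [("buf",(275.2,165)),("tip",(273.5,208.3))]:
    print(n,plane("top",uv,.1465))
# jar knobs: zoom b (6.5, off 375,180); zoom d (4.7, off 150,175)
B=lambda x,y:(375+x/6.5-.42,180+y/6.5-.42); D=lambda x,y:(150+x/4.7-.39,175+y/4.7-.39)
r={}
for n,b,d in [("frontL(near scene right)",(237,407),(294,43)),("backR",(458,153),(120,192)),("frontR",(478,391),(93,87)),("rim",(200,168),(343,235))]:
    p,e=tri(D(*d),B(*b)); r[n[:6]]=p; print(n,p,e)
print("par",r["frontL"]+r["backR"]-r["frontR"])
```

```text
cam [0.47769514 0.03936547 1.41069184] [ 1.37379524 -0.25659279  0.73418629]
rear [0.63893237 0.01867064 0.2075    ] [322.34243908 193.91686101]
mid [0.5783113  0.02155347 0.2075    ] [314.41721066 179.99644696]
front [0.51746726 0.02468368 0.2075    ] [307.28169988 167.28428798]
buf [0.68004972 0.15930425 0.1465    ]
tip [0.56011222 0.16482335 0.1465    ]
frontL(near scene right) [ 0.46226739 -0.2015002   0.17623578] 0.7716244660139182
backR [ 0.56495322 -0.29570409  0.17685704] 0.92124835188514
frontR [ 0.46703439 -0.3010304   0.17478017] 0.7190462849155779
rim [ 0.56395991 -0.19949888  0.1251379 ] 0.6070725991691006
par [ 0.56018622 -0.19617389  0.17831265]
```

```bash
cat >> h.py <<'E'
from scipy.spatial.transform import Rotation as Ro
def pose():
    s=env.get_state(); q=s["orientation"]; return s,np.array(s["tcp_pos"]),Ro.from_quat([q[1],q[2],q[3],q[0]])
YA=np.array([0.0455,1,0]); YA/=np.linalg.norm(YA)
def need(target,ysign=1,ydir=None):
    s,p,R=pose()
    y=(YA if ydir is None else ydir)*ysign; x=np.array([0,0,-1.]); z=np.cross(x,y)
    Rt=Ro.from_matrix(np.c_[x,y,z])
    d=R.inv().apply(np.array(target)-p)*100
    w=(R.inv()*Rt).as_rotvec(degrees=True)
    print("tool cm",d.round(2),"rotvec deg",w.round(2))
def stat():
    s,p,R=pose(); print("t",round(float(s["clock"]),2),"tcp",p.round(4),"F",np.round(s["wrist_force"],2),"gap",round(float(s["finger_gap"]),4)); print(R.as_matrix().round(4))
E
python3 - <<'E'
from h import *
stat(); print(pose()[0]["joint_pos"])
need([.5175,.0255,.30],1);need([.5175,.0255,.30],-1)
E
```

```text
t 0.1 tcp [0.244  0.5201 0.2305] F [ 0.32 -0.43  0.14] gap 0.0855
[[-9.000e-04  4.248e-01  9.053e-01]
 [-1.300e-03  9.053e-01 -4.248e-01]
 [-1.000e+00 -1.600e-03 -3.000e-04]]
[9.92402342e-01 3.13923639e-01 4.51051153e-02 1.30360583e+00
 3.21898845e-05 1.43116051e+00]
tool cm [ -6.91 -33.17  45.77] rotvec deg [-22.53  -0.03   0.09]
tool cm [ -6.91 -33.17  45.77] rotvec deg [1.5747e+02 1.2000e-01 5.0000e-02]
```

Request:
{"method": "drive_tool", "body": {"plan": [[[-1.5,0,0,-5.6,0,0,1],[-1.5,0,0,-5.6,0,0,1],[-1.5,0,0,-5.6,0,0,1],[-1.5,0,0,-5.7,0,0,1],[-1,0,0,0,0,0,1]]]}}

```text
clock: 0.52
tcp_pos: [0.2444, 0.5206, 0.3024]
orientation: [0.707, 0.016, 0.707, -0.015]
wrist_force: [-0.1, 0.1, -0.1]
finger_gap: 0.0853
```

Run:
```python
from h import *
stat();need([.5175,.0255,.30],1)
```

```text
t 0.52 tcp [0.2444 0.5206 0.3024] F [-0.11  0.08 -0.07] gap 0.0853
[[ 4.00e-04  4.37e-02  9.99e-01]
 [ 6.00e-04  9.99e-01 -4.37e-02]
 [-1.00e+00  6.00e-04  4.00e-04]]
tool cm [  0.22 -48.28  29.45] rotvec deg [ 0.1   0.02 -0.03]
```

Request:
{"method": "drive_tool", "body": {"plan": [[[0,-3.2,1.95,0,0,0,1],[0,-3.2,1.95,0,0,0,1],[0,-3.2,1.95,0,0,0,1],[0,-3.2,1.95,0,0,0,1],[0,-3.2,1.95,0,0,0,1]]]}}

```text
clock: 0.93
tcp_pos: [0.3345, 0.3547, 0.3009]
orientation: [0.707, 0.017, 0.707, -0.017]
wrist_force: [0.7, -0.2, 0.3]
finger_gap: 0.0855
```

Request:
{"method": "drive_tool", "body": {"plan": [[[0,-3.2,1.95,0,0,0,1],[0,-3.2,1.95,0,0,0,1],[0,-3.2,1.95,0,0,0,1],[0,-3.2,1.95,0,0,0,1],[0,-3.2,1.95,0,0,0,1]]]}}

```text
clock: 1.35
tcp_pos: [0.4247, 0.1902, 0.3011]
orientation: [0.707, 0.017, 0.707, -0.017]
wrist_force: [0.2, 1.1, -0.4]
finger_gap: 0.0851
```

Run:
```python
from h import *
stat();need([.5175,.0255,.26],1)
```

```text
t 1.35 tcp [0.4247 0.1902 0.3011] F [ 0.18  1.09 -0.44] gap 0.0851
[[-2.000e-04  4.910e-02  9.988e-01]
 [ 1.000e-04  9.988e-01 -4.910e-02]
 [-1.000e+00  1.000e-04 -2.000e-04]]
tool cm [  4.11 -15.99  10.08] rotvec deg [-0.21 -0.01 -0.  ]
```

Request:
{"method": "drive_tool", "body": {"plan": [[[0,-3.2,2.0,0,0,0,1],[0,-3.2,2.0,0,0,0,1],[0,-3.2,2.0,0,0,0,1],[0,-3.2,2.0,0,0,0,1],[0,-2.9,1.8,0,0,0,1]]]}}

```text
clock: 1.77
tcp_pos: [0.5156, 0.0284, 0.3009]
orientation: [0.707, 0.018, 0.707, -0.018]
wrist_force: [0.3, 0.7, 0.6]
finger_gap: 0.0852
```

Request:
{"method": "drive_tool", "body": {"plan": [[[1,0,0,0,0,0,1],[1,0,0,0,0,0,1],[1,0,0,0,0,0,1],[1,0,0,0,0,0,1],[0,0,0,0,0,0,1]]]}}

```text
clock: 2.18
tcp_pos: [0.5131, 0.0318, 0.2587]
orientation: [0.705, 0.016, 0.708, -0.016]
wrist_force: [-0.1, 0.0, -1.0]
finger_gap: 0.0857
```

Run:
```python
from h import *
stat();need([.5175,.0255,.1705],1)
for n in("scene","top"):
    im=env.read_camera(n)[:,:,::-1]; cv2.imwrite(f"pics/{n}1.png",im)
t=cv2.imread("pics/top1.png"); a=cv2.resize(t[140:260,250:400],None,fx=5,fy=5,interpolation=cv2.INTER_CUBIC);cv2.imwrite("pics/a1.png",a)
t=cv2.imread("pics/scene1.png"); cv2.imwrite("pics/c1.png",cv2.resize(t[95:235,250:410],None,fx=4.2,fy=4.2,interpolation=cv2.INTER_CUBIC))
s,p,R=pose();print("tcp in",proj("top",p),proj("scene",p))
```

```text
t 2.18 tcp [0.5131 0.0318 0.2587] F [-0.05  0.05 -0.95] gap 0.0857
[[-4.30e-03  4.49e-02  9.99e-01]
 [ 6.00e-04  9.99e-01 -4.49e-02]
 [-1.00e+00  4.00e-04 -4.30e-03]]
tool cm [ 8.81 -0.62  0.51] rotvec deg [ 0.03 -0.25 -0.02]
tcp in [322.55807168 222.97564827] [309.27830123 146.62784082]
```

View pics/a1.png

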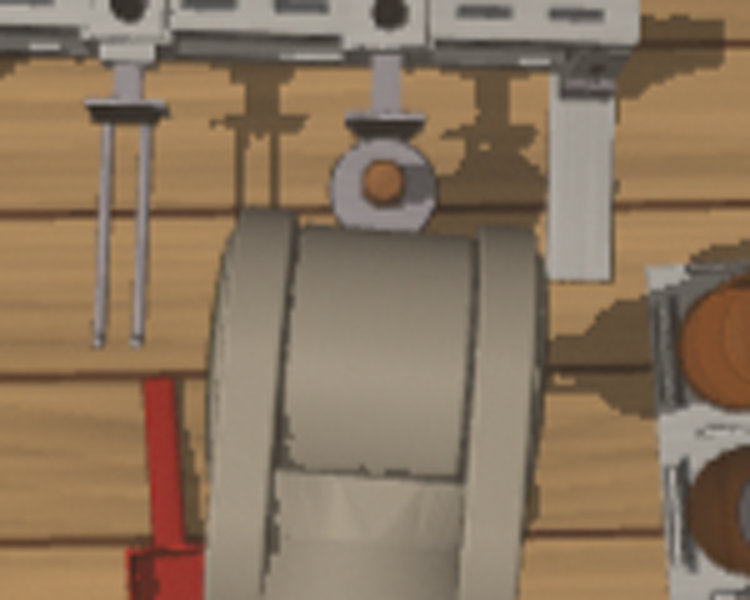

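View pics/c1.png

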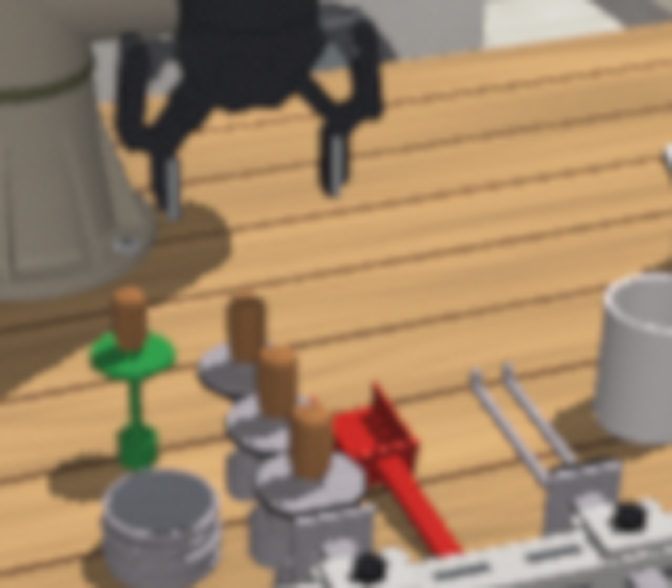

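Request:
{"method": "drive_tool", "body": {"plan": [[[0.8,-0.65,0.45,0,-0.2,0,1],[1.0,0,0,0,0,0,1],[1.0,0,0,0,0,0,1],[0,0,0,0,0,0,1],[0,0,0,0,0,0,1]]]}}

```text
clock: 2.7
tcp_pos: [0.5185, 0.0239, 0.2323]
orientation: [0.707, 0.016, 0.706, -0.016]
wrist_force: [0.2, 0.1, 0.2]
finger_gap: 0.0854
```

Run:
```python
from h import *
stat();need([.5175,.0252,.1705],1)
```

```text
t 2.7 tcp [0.5185 0.0239 0.2323] F [0.24 0.07 0.18] gap 0.0854
[[ 1.400e-03  4.630e-02  9.989e-01]
 [ 2.000e-04  9.989e-01 -4.630e-02]
 [-1.000e+00  2.000e-04  1.400e-03]]
tool cm [ 6.18  0.12 -0.12] rotvec deg [-0.05  0.08 -0.01]
```

Request:
{"method": "drive_tool", "body": {"plan": [[[1.4,0.1,-0.1,0,0,0,1],[1.4,0,0,0,0,0,1],[1.4,0,0,0,0,0,1],[1.4,0,0,0,0,0,0.7],[0.5,0,0,0,0,0,0.5]]]}}

```text
clock: 3.12
tcp_pos: [0.5177, 0.025, 0.1707]
orientation: [0.707, 0.016, 0.706, -0.016]
wrist_force: [-0.4, 0.3, -0.0]
finger_gap: 0.0635
```

Run:
```python
from h import *
stat();need([.5175,.0252,.1705],1)
for n in("scene",):
    im=env.read_camera(n)[:,:,::-1]; cv2.imwrite(f"pics/{n}2.png",im)
t=cv2.imread("pics/scene2.png"); cv2.imwrite("pics/c2.png",cv2.resize(t[95:235,250:410],None,fx=4.2,fy=4.2,interpolation=cv2.INTER_CUBIC))
```

```text
t 3.12 tcp [0.5177 0.025  0.1707] F [-0.4   0.26 -0.02] gap 0.0635
[[ 1.300e-03  4.610e-02  9.989e-01]
 [ 2.000e-04  9.989e-01 -4.610e-02]
 [-1.000e+00  2.000e-04  1.300e-03]]
tool cm [ 0.02  0.02 -0.02] rotvec deg [-0.04  0.07 -0.01]
```

View pics/c2.png

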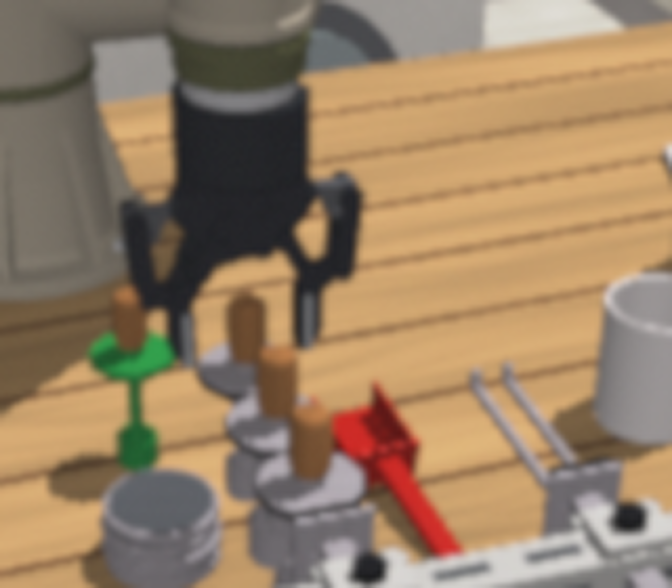

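Request:
{"method": "drive_tool", "body": {"plan": [[[0,0,0,0,0,0,0.35],[0,0,0,0,0,0,0.27],[0,0,0,0,0,0,0.2],[0,0,0,0,0,0,0.1],[0,0,0,0,0,0,0.1]]], "squeeze": 22}}

```text
clock: 3.58
tcp_pos: [0.5193, 0.0249, 0.1733]
orientation: [0.709, 0.016, 0.705, -0.016]
wrist_force: [0.4, 1.1, 3.3]
finger_gap: 0.0234
```

Request:
{"method": "drive_tool", "body": {"plan": [[[0,0,0,0,0,0,0],[0,0,0,0,0,0,0],[0,0,0,0,0,0,0],[0,0,0,0,0,0,0],[0,0,0,0,0,0,0]]]}}

```text
clock: 4.0
tcp_pos: [0.5193, 0.0249, 0.1733]
orientation: [0.709, 0.016, 0.705, -0.016]
wrist_force: [-0.8, 0.7, 5.6]
finger_gap: 0.0237
```

Run:
```python
from h import *
stat()
```

```text
t 4.0 tcp [0.5193 0.0249 0.1733] F [-0.78  0.68  5.57] gap 0.0237
[[ 5.700e-03  4.600e-02  9.989e-01]
 [-2.000e-04  9.989e-01 -4.600e-02]
 [-1.000e+00  1.000e-04  5.700e-03]]
```

Request:
{"method": "drive_tool", "body": {"plan": [[[-0.4,0,0,0,0,0,0],[-0.4,0,0,0,0,0,0],[-0.4,0,0,0,0,0,0],[-0.4,0,0,0,0,0,0],[-0.2,0,0,0,0,0,0]]]}}

```text
clock: 4.42
tcp_pos: [0.5186, 0.0249, 0.1908]
orientation: [0.708, 0.016, 0.706, -0.016]
wrist_force: [0.8, -0.0, -1.3]
finger_gap: 0.0234
```

Run:
```python
from h import *
stat()
im=env.read_camera("scene")[:,:,::-1]; cv2.imwrite("pics/c3.png",cv2.resize(im[95:235,250:410],None,fx=4.2,fy=4.2,interpolation=cv2.INTER_CUBIC))
```

```text
t 4.42 tcp [0.5186 0.0249 0.1908] F [ 0.8  -0.02 -1.35] gap 0.0234
[[ 3.700e-03  4.610e-02  9.989e-01]
 [-1.000e-04  9.989e-01 -4.610e-02]
 [-1.000e+00  0.000e+00  3.700e-03]]
```

View pics/c3.png

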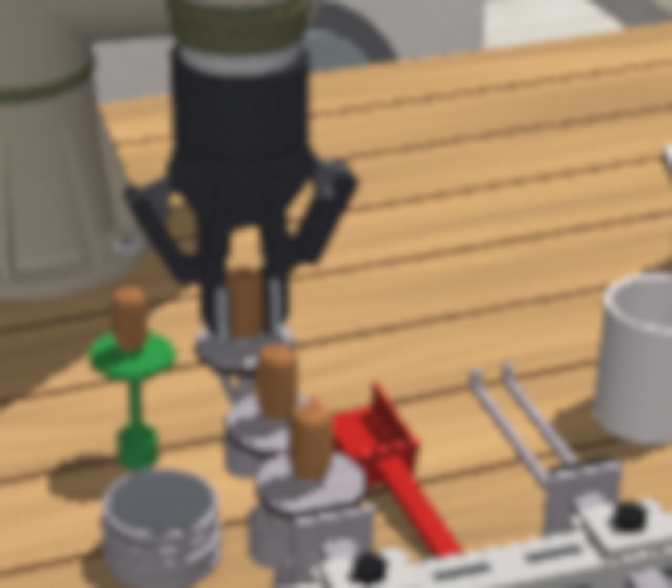

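Run:
```python
from h import *
im=cv2.imread("pics/top0.png"); hsv=cv2.cvtColor(im,cv2.COLOR_BGR2HSV).astype(float)
S=hsv[:,:,1]
L=[]
for v in range(172,206):
    row=np.clip(np.median(S[v,262:268])-S[v,262:286]-30,0,None); 
    if row.sum()>50:
        u=(row*np.arange(262,286)).sum()/row.sum(); p=plane("top",(u,v),.1445); L.append((v,u,p[0],p[1],p[1]*.9989+.0461*p[0]))
L=np.array(L);print(len(L),L[::4].round(4)); print(np.median(L[:,4]),L[:,4].std(),np.polyfit(L[:,2],L[:,3],1))
# lid discs in top0: centroid of grey lid minus; knob centroids
for v0,v1,u0,u1 in((210,236,312,340),):
    pass
for u,v in((326.36,176.15),(325.5,199.14),(324.82,222.44)):
    p=plane("top",(u,v),.2055); print(p,p[1]*.9989+.0461*p[0])
```

```text
34 [[1.720000e+02 2.746286e+02 6.608000e-01 1.612000e-01 1.915000e-01]
 [1.760000e+02 2.743835e+02 6.497000e-01 1.620000e-01 1.917000e-01]
 [1.800000e+02 2.745156e+02 6.385000e-01 1.617000e-01 1.909000e-01]
 [1.840000e+02 2.743481e+02 6.274000e-01 1.622000e-01 1.910000e-01]
 [1.880000e+02 2.736829e+02 6.163000e-01 1.641000e-01 1.924000e-01]
 [1.920000e+02 2.735054e+02 6.052000e-01 1.647000e-01 1.924000e-01]
 [1.960000e+02 2.737128e+02 5.942000e-01 1.642000e-01 1.914000e-01]
 [2.000000e+02 2.733574e+02 5.831000e-01 1.653000e-01 1.920000e-01]
 [2.040000e+02 2.734008e+02 5.721000e-01 1.652000e-01 1.914000e-01]]
0.191582547550872 0.00046210951159721727 [-0.048914    0.19359674]
[0.63881242 0.01927488 0.2055    ] 0.048702929268566154
[0.57812722 0.02257826 0.2055    ] 0.04920508675439599
[0.5171804  0.02539575 0.2055    ] 0.049209830029737
```

Request:
{"method": "drive_tool", "body": {"plan": [[[0,0,-0.8,0,0,0,0],[0,0,-1.5,0,0,0,0],[0,0,-2.0,0,0,0,0],[0,0,-1.5,0,0,0,0],[0,0,-0.7,0,0,0,0]]], "squeeze": 35}}

```text
clock: 4.88
tcp_pos: [0.4507, 0.0282, 0.1896]
orientation: [0.707, 0.016, 0.707, -0.016]
wrist_force: [-0.4, 0.3, -2.3]
finger_gap: 0.0232
```

```bash
cat >> h.py <<'E'
def hk():
    s,p,R=pose(); m=R.as_matrix(); print("L",round(p[1]*.9989+.0461*p[0],4),"X",round(p[0]*.9989-.0461*p[1],4),"z",round(p[2],4),"tooly",m[:,1].round(4),"toolx",m[:,0].round(4),"F",np.round(s["wrist_force"],1),"gap",round(float(s["finger_gap"]),4),"t",round(s["clock"],2))
E
python3 - <<'E'
from h import *
hk()
im=env.read_camera("scene")[:,:,::-1]; cv2.imwrite("pics/c4.png",cv2.resize(im[95:235,250:410],None,fx=4.2,fy=4.2,interpolation=cv2.INTER_CUBIC))
E
```

```text
L 0.049 X 0.4489 z 0.1896 tooly [4.600e-02 9.989e-01 2.000e-04] toolx [ 1.1e-03  2.0e-04 -1.0e+00] F [-0.4  0.3 -2.3] gap 0.0232 t 4.88
```

View pics/c4.png

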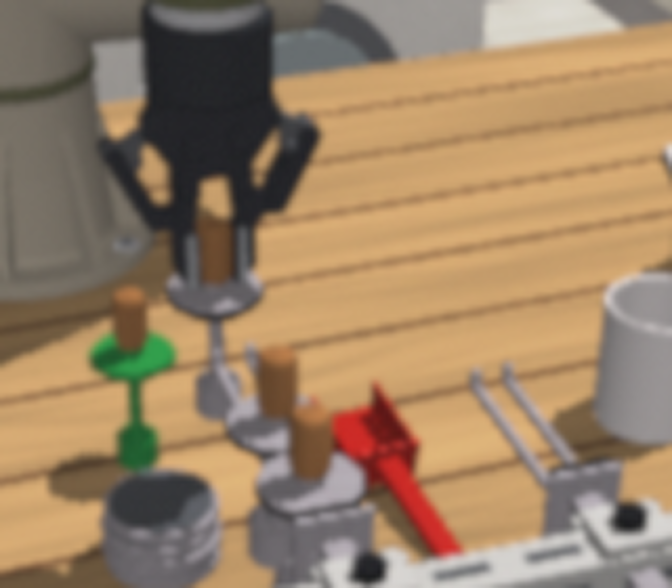

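Request:
{"method": "drive_tool", "body": {"plan": [[[0,2.0,0,0,0,0,0],[0,3.2,0.5,0,0,0,0],[0,3.5,1.5,0,0,0,0],[0,3.2,2,0,0,0,0],[0,2.35,1.6,0,0,0,0]]]}}

```text
clock: 5.35
tcp_pos: [0.5177, 0.1702, 0.1905]
orientation: [0.709, 0.016, 0.705, -0.016]
wrist_force: [1.4, -0.2, -1.1]
finger_gap: 0.0231
```

Request:
{"method": "drive_tool", "body": {"plan": [[[0,0,0,0,0,0,0],[0,0,0,0,0,0,0],[0,0,0,0,0,0,0],[0,0,0,0,0,0,0],[0,0,0,0,0,0,0]]]}}

```text
clock: 5.77
tcp_pos: [0.5156, 0.1667, 0.1903]
orientation: [0.708, 0.017, 0.706, -0.017]
wrist_force: [0.5, -1.0, -2.1]
finger_gap: 0.0234
```

Run:
```python
from h import *
hk()
im=env.read_camera("scene")[:,:,::-1]; cv2.imwrite("pics/c5.png",cv2.resize(im[85:235,300:460],None,fx=4.,fy=4.,interpolation=cv2.INTER_CUBIC))
im=env.read_camera("top")[:,:,::-1]; cv2.imwrite("pics/a5.png",cv2.resize(im[140:240,220:345],None,fx=5.,fy=5.,interpolation=cv2.INTER_CUBIC))
```

```text
L 0.1903 X 0.5073 z 0.1903 tooly [ 4.740e-02  9.989e-01 -1.000e-04] toolx [ 3.3e-03 -3.0e-04 -1.0e+00] F [ 0.5 -1.  -2.1] gap 0.0234 t 5.77
```

View pics/c5.png

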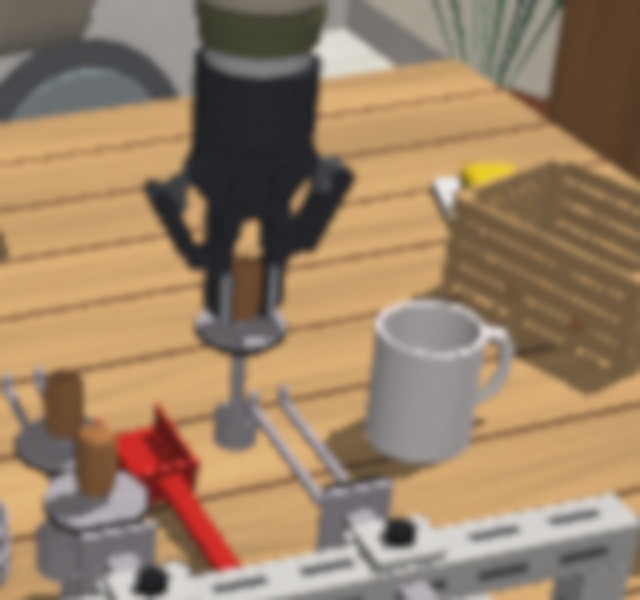

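View pics/a5.png

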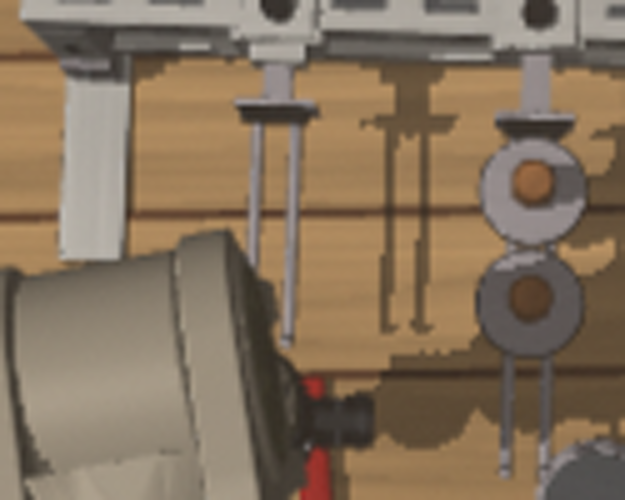

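Request:
{"method": "drive_tool", "body": {"plan": [[[0,0.12,0.4,0,-0.2,0,0],[0,0,0.7,0,0,0,0],[0,0,0.8,0,0,0,0],[0,0,0.8,0,0,0,0],[0,0,0.6,0,0,0,0]]]}}

```text
clock: 6.28
tcp_pos: [0.5506, 0.1672, 0.1905]
orientation: [0.71, 0.016, 0.704, -0.016]
wrist_force: [-0.4, 0.2, -1.3]
finger_gap: 0.0231
```

Run:
```python
from h import *
hk()
```

```text
L 0.1924 X 0.5422 z 0.1905 tooly [4.640e-02 9.989e-01 2.000e-04] toolx [ 7.7e-03 -2.0e-04 -1.0e+00] F [-0.4  0.2 -1.3] gap 0.0231 t 6.28
```

Request:
{"method": "drive_tool", "body": {"plan": [[[0,-0.07,0.2,0,0.4,0,0],[0,0,0.4,0,0,0,0],[0,0,0.6,0,0,0,0],[0,0,0.8,0,0,0,0],[0,0,0.8,0,0,0,0]]]}}

```text
clock: 6.7
tcp_pos: [0.5777, 0.1654, 0.1905]
orientation: [0.707, 0.016, 0.707, -0.016]
wrist_force: [-0.3, -0.7, -1.3]
finger_gap: 0.0229
```

Run:
```python
from h import *
hk()
im=env.read_camera("scene")[:,:,::-1]; cv2.imwrite("pics/c6.png",cv2.resize(im[85:235,300:460],None,fx=4.,fy=4.,interpolation=cv2.INTER_CUBIC))
```

```text
L 0.1918 X 0.5695 z 0.1905 tooly [4.600e-02 9.989e-01 1.000e-04] toolx [ 2.e-04  1.e-04 -1.e+00] F [-0.3 -0.7 -1.3] gap 0.0229 t 6.7
```

View pics/c6.png

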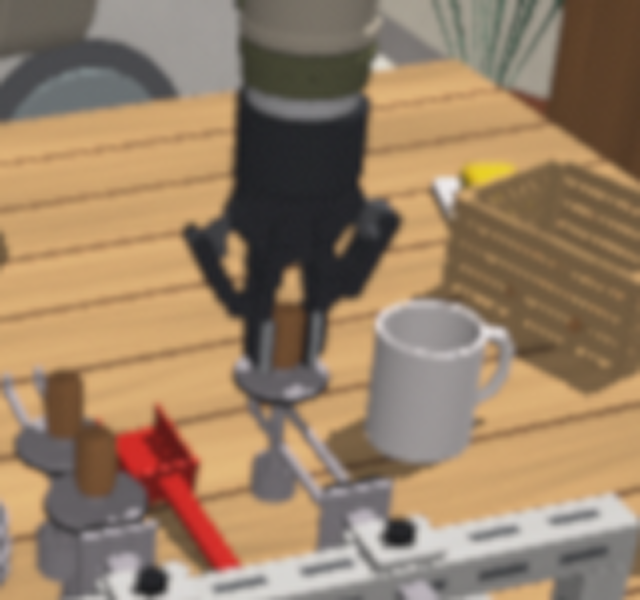

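Request:
{"method": "drive_tool", "body": {"plan": [[[0,0,0.9,0,0,0,0],[0,0,1.1,0,0,0,0],[0,0,1.1,0,0,0,0],[0,0,0.7,0,0,0,0],[0,0,0.3,0,0,0,0]]]}}

```text
clock: 7.17
tcp_pos: [0.6191, 0.1633, 0.1902]
orientation: [0.707, 0.016, 0.707, -0.016]
wrist_force: [0.9, 0.7, -2.1]
finger_gap: 0.0231
```

Request:
{"method": "drive_tool", "body": {"plan": [[[0.3,0,0,0,0,0,0],[0.3,0,0,0,0,0,0],[0.3,0,0,0,0,0,0],[0.3,0,0,0,0,0,0],[0,0,0,0,0,0,0]]]}}

```text
clock: 7.58
tcp_pos: [0.6171, 0.1635, 0.1776]
orientation: [0.706, 0.016, 0.707, -0.016]
wrist_force: [0.3, 1.1, -1.8]
finger_gap: 0.0235
```

Run:
```python
from h import *
hk()
```

```text
L 0.1917 X 0.6088 z 0.1776 tooly [ 4.590e-02  9.989e-01 -2.000e-04] toolx [-1.6e-03 -1.0e-04 -1.0e+00] F [ 0.3  1.1 -1.8] gap 0.0235 t 7.58
```

Request:
{"method": "drive_tool", "body": {"plan": [[[0.1,0,0,0,0,0,0],[0.1,0,0,0,0,0,0],[0.1,0,0,0,0,0,0],[0.1,0,0,0,0,0,0],[0,0,0,0,0,0,0]]]}}

```text
clock: 8.0
tcp_pos: [0.6179, 0.1635, 0.1744]
orientation: [0.707, 0.016, 0.707, -0.016]
wrist_force: [-0.7, 0.4, -1.1]
finger_gap: 0.023
```

Run:
```python
from h import *
hk()
```

```text
L 0.1918 X 0.6097 z 0.1744 tooly [0.0461 0.9989 0.    ] toolx [-1.e-04  0.e+00 -1.e+00] F [-0.7  0.4 -1.1] gap 0.023 t 8.0
```

Request:
{"method": "drive_tool", "body": {"plan": [[[0,0,0.5,0,0,0,0],[0,0,0.6,0,0,0,0],[0,0,0.5,0,0,0,0],[0,0,0.3,0,0,0,0],[0,0,0.1,0,0,0,0]]]}}

```text
clock: 8.42
tcp_pos: [0.6389, 0.1624, 0.1743]
orientation: [0.707, 0.016, 0.707, -0.016]
wrist_force: [0.7, 0.1, -2.5]
finger_gap: 0.0229
```

Request:
{"method": "drive_tool", "body": {"plan": [[[0,0,0.1,0,0,0,0],[0,0,0.1,0,0,0,0],[0,0,0.1,0,0,0,0],[0,0,0.1,0,0,0,0],[0,0,0,0,0,0,0]]]}}

```text
clock: 8.83
tcp_pos: [0.6421, 0.1624, 0.1746]
orientation: [0.707, 0.016, 0.707, -0.016]
wrist_force: [0.3, -0.1, -1.8]
finger_gap: 0.0232
```

Run:
```python
from h import *
hk()
im=env.read_camera("scene")[:,:,::-1]; cv2.imwrite("pics/c7.png",cv2.resize(im[85:235,300:460],None,fx=4.,fy=4.,interpolation=cv2.INTER_CUBIC))
```

```text
L 0.1918 X 0.6339 z 0.1746 tooly [4.610e-02 9.989e-01 1.000e-04] toolx [ 2.e-04  1.e-04 -1.e+00] F [ 0.3 -0.1 -1.8] gap 0.0232 t 8.83
```

View pics/c7.png

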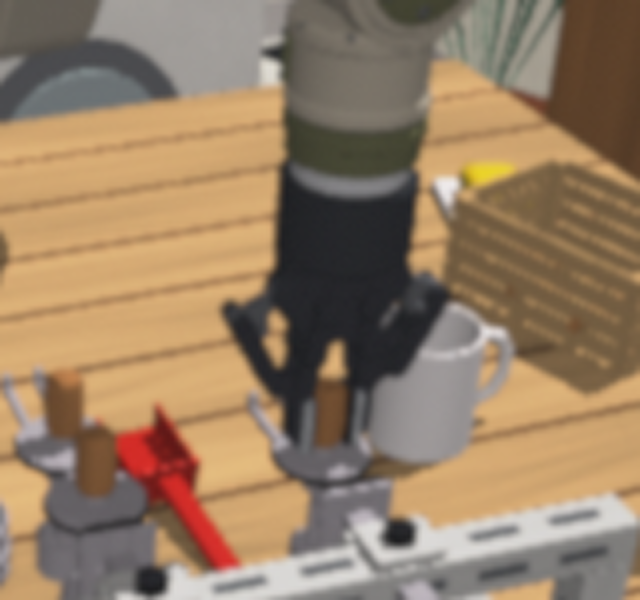

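Request:
{"method": "drive_tool", "body": {"plan": [[[0,0,0.1,0,0,0,0],[0,0,0.1,0,0,0,0],[0,0,0.1,0,0,0,0],[0,0,0.1,0,0,0,0],[0,0,0,0,0,0,0]]]}}

```text
clock: 9.3
tcp_pos: [0.6462, 0.1622, 0.1745]
orientation: [0.707, 0.016, 0.707, -0.016]
wrist_force: [0.3, 0.0, -1.3]
finger_gap: 0.0228
```

Request:
{"method": "drive_tool", "body": {"plan": [[[0,0,0.1,0,0,0,0],[0,0,0.1,0,0,0,0],[0,0,0.1,0,0,0,0],[0,0,0,0,0,0,0],[0,0,0,0,0,0,0]]]}}

```text
clock: 9.72
tcp_pos: [0.649, 0.162, 0.1745]
orientation: [0.707, 0.016, 0.707, -0.016]
wrist_force: [-0.2, -0.8, -1.4]
finger_gap: 0.0229
```

Request:
{"method": "drive_tool", "body": {"plan": [[[0,0,0.1,0,0,0,0],[0,0,0.1,0,0,0,0],[0,0,0.1,0,0,0,0],[0,0,0,0,0,0,0],[0,0,0,0,0,0,0]]]}}

```text
clock: 10.13
tcp_pos: [0.6516, 0.1619, 0.1745]
orientation: [0.707, 0.016, 0.707, -0.016]
wrist_force: [-2.4, 0.1, -0.3]
finger_gap: 0.0232
```

Run:
```python
from h import *
hk()
```

```text
L 0.1918 X 0.6434 z 0.1745 tooly [0.046  0.9989 0.    ] toolx [-7.e-04  1.e-04 -1.e+00] F [-2.4  0.1 -0.3] gap 0.0232 t 10.13
```

Request:
{"method": "drive_tool", "body": {"plan": [[[0,0,0.05,0,0,0,0],[0,0,0.05,0,0,0,0],[0,0,0,0,0,0,0],[0,0,0,0,0,0,0],[0,0,0,0,0,0,0]]]}}

```text
clock: 10.55
tcp_pos: [0.6524, 0.1619, 0.1745]
orientation: [0.707, 0.016, 0.707, -0.016]
wrist_force: [-5.4, 1.1, 1.2]
finger_gap: 0.0229
```

Run:
```python
from h import *
hk()
```

```text
L 0.1918 X 0.6442 z 0.1745 tooly [0.046  0.9989 0.    ] toolx [-1.e-03  1.e-04 -1.e+00] F [-5.4  1.1  1.2] gap 0.0229 t 10.55
```

Request:
{"method": "drive_tool", "body": {"plan": [[[0,0,-0.06,0,0,0,0],[0.05,0,0,0,0,0,0],[0.05,0,0,0,0,0,0],[0,0,0,0,0,0,0],[0,0,0,0,0,0,0]]]}}

```text
clock: 10.97
tcp_pos: [0.6523, 0.1619, 0.1735]
orientation: [0.707, 0.016, 0.707, -0.016]
wrist_force: [-5.2, 0.8, 0.9]
finger_gap: 0.0231
```

Run:
```python
from h import *
hk()
```

```text
L 0.1918 X 0.6441 z 0.1735 tooly [4.600e-02 9.989e-01 2.000e-04] toolx [-0.e+00  2.e-04 -1.e+00] F [-5.2  0.8  0.9] gap 0.0231 t 10.97
```

Request:
{"method": "drive_tool", "body": {"plan": [[[0.03,0,-0.05,0,0,0,0],[0.03,0,0,0,0,0,0],[0,0,0,0,0,0,0],[0,0,0,0,0,0,0],[0,0,0,0,0,0,0]]]}}

```text
clock: 11.38
tcp_pos: [0.6522, 0.1619, 0.1734]
orientation: [0.707, 0.016, 0.707, -0.016]
wrist_force: [-4.0, -0.3, 3.1]
finger_gap: 0.0233
```

Run:
```python
from h import *
hk()
```

```text
L 0.1918 X 0.644 z 0.1734 tooly [4.610e-02 9.989e-01 2.000e-04] toolx [ 1.1e-03  2.0e-04 -1.0e+00] F [-4.  -0.3  3.1] gap 0.0233 t 11.38
```

Request:
{"method": "drive_tool", "body": {"plan": [[[0,0,-0.08,0,0,0,0],[0,0,0,0,0,0,0.32],[0,0,0,0,0,0,0.4],[0,0,0,0,0,0,0.6],[0,0,0,0,0,0,0.8]]]}}

```text
clock: 11.8
tcp_pos: [0.6514, 0.1618, 0.1726]
orientation: [0.707, 0.016, 0.707, -0.016]
wrist_force: [0.3, -0.8, -0.6]
finger_gap: 0.0576
```

Run:
```python
from h import *
hk()
im=env.read_camera("scene")[:,:,::-1]; cv2.imwrite("pics/c8.png",cv2.resize(im[85:235,300:460],None,fx=4.,fy=4.,interpolation=cv2.INTER_CUBIC))
```

```text
L 0.1917 X 0.6432 z 0.1726 tooly [ 0.0463  0.9989 -0.    ] toolx [ 2.e-04 -0.e+00 -1.e+00] F [ 0.3 -0.8 -0.6] gap 0.0576 t 11.8
```

View pics/c8.png

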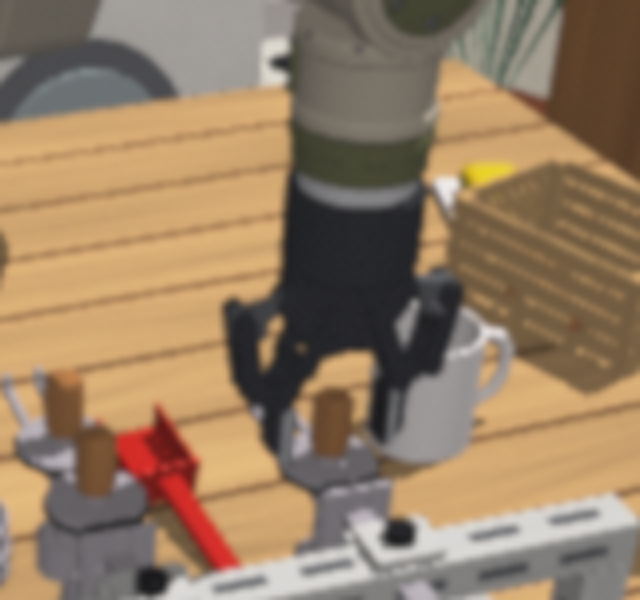

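Request:
{"method": "drive_tool", "body": {"plan": [[[-1.0,0,0,0,0,0,1],[-2.0,0,0,0,0,0,1],[-2.0,0,0,0,0,0,1],[-1.5,0,0,0,0,0,1],[0,-1.8,-0.8,0,0,0,1]]]}}

```text
clock: 12.27
tcp_pos: [0.6448, 0.1466, 0.2423]
orientation: [0.71, 0.016, 0.704, -0.015]
wrist_force: [0.5, -0.7, 0.7]
finger_gap: 0.0852
```

Request:
{"method": "drive_tool", "body": {"plan": [[[0,-2.5,-1.5,0,0,0,1],[0,-3.5,-1.5,0,0,0,1],[0,-3.5,-1.5,0,0,0,1],[0,-2.2,-1.0,0,0,0,1],[0,-0.8,-0.3,0,0,0,1]]]}}

```text
clock: 12.68
tcp_pos: [0.5771, 0.0193, 0.2391]
orientation: [0.707, 0.017, 0.707, -0.018]
wrist_force: [-0.2, 0.5, -0.1]
finger_gap: 0.0853
```

Run:
```python
from h import *
hk()
im=env.read_camera("scene")[:,:,::-1]; cv2.imwrite("pics/c9.png",cv2.resize(im[95:245,280:440],None,fx=4.,fy=4.,interpolation=cv2.INTER_CUBIC))
im=env.read_camera("top")[:,:,::-1]; cv2.imwrite("pics/a9.png",cv2.resize(im[140:240,220:345],None,fx=5.,fy=5.,interpolation=cv2.INTER_CUBIC))
```

```text
L 0.0459 X 0.5756 z 0.2391 tooly [ 4.920e-02  9.988e-01 -9.000e-04] toolx [ 5.e-04 -9.e-04 -1.e+00] F [-0.2  0.5 -0.1] gap 0.0853 t 12.68
```

View pics/c9.png

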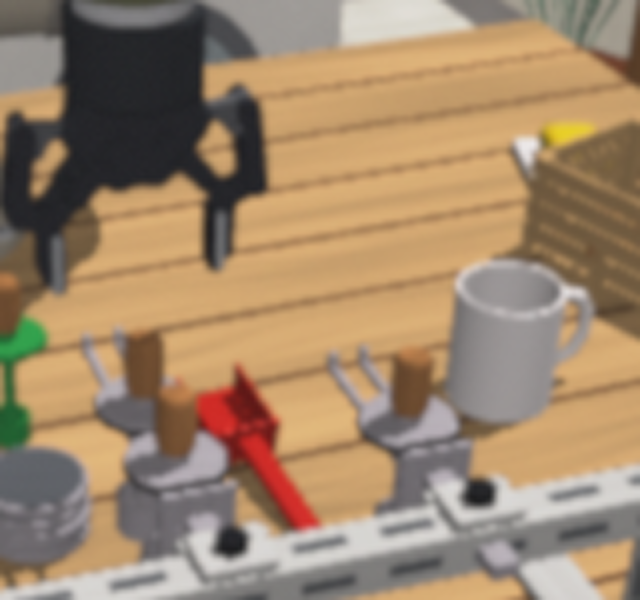

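View pics/a9.png

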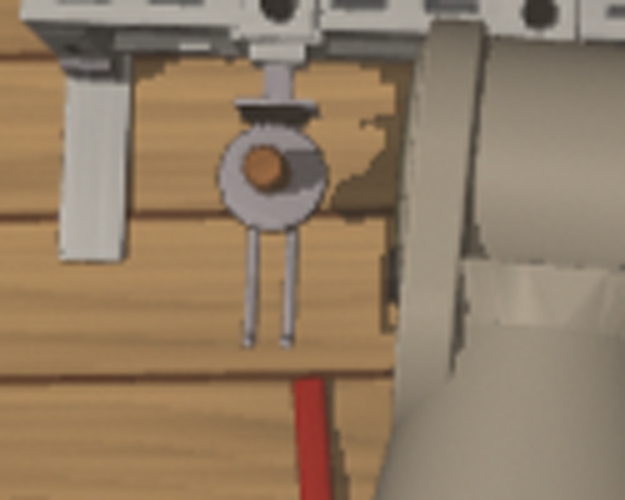

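Run:
```python
from h import *
def LX(p): return round(p[1]*.9989+.0461*p[0],4),round(p[0]*.9989-.0461*p[1],4)
im=cv2.resize(cv2.imread("pics/a9.png"),(125,100),interpolation=cv2.INTER_AREA)
hsv=cv2.cvtColor(im,cv2.COLOR_BGR2HSV)
m=cv2.inRange(hsv,(4,90,60),(20,255,215)); mm=np.zeros_like(m); mm[26:42,46:62]=m[26:42,46:62]
n,l,s,c=cv2.connectedComponentsWithStats(mm)
for i in range(1,n): print(s[i],c[i]+[220,140], LX(plane("top",c[i]+[220,140],.2055)))
print("tips",LX(plane("top",(273.0,208.2),.1525)))
for u,v in((326.36,176.15),(325.5,199.14),(324.82,222.44)): print(LX(plane("top",(u,v),.2055)))
need([.5778+.0461*.0489-.0006,.0222,.1705])
```

```text
[46 26  2  2  3] [266.33333333 166.33333333] (np.float64(0.2077), np.float64(0.6585))
[61 26  1  1  1] [281. 166.] (np.float64(0.1691), np.float64(0.6606))
[49 29  9  9 60] [272.61666667 173.3       ] (np.float64(0.1904), np.float64(0.6405))
tips (np.float64(0.1912), np.float64(0.5518))
(np.float64(0.0487), np.float64(0.6372))
(np.float64(0.0492), np.float64(0.5765))
(np.float64(0.0492), np.float64(0.5154))
tool cm [6.85 0.14 0.08] rotvec deg [-0.19  0.08 -0.01]
```

Run:
```python
from h import *
need([.5802,.0223,.172])
```

```text
tool cm [6.7  0.16 0.16] rotvec deg [-0.19  0.08 -0.01]
```

Request:
{"method": "drive_tool", "body": {"plan": [[[0.6,0.16,0.16,-0.2,0,0,1],[1.2,0,0,0,0,0,1],[1.5,0,0,0,0,0,1],[1.2,0,0,0,0,0,1],[0.2,0,0,0,0,0,1]]]}}

```text
clock: 13.2
tcp_pos: [0.5796, 0.0254, 0.188]
orientation: [0.706, 0.015, 0.708, -0.014]
wrist_force: [-0.2, 0.1, -0.0]
finger_gap: 0.0855
```

Run:
```python
from h import *
hk();need([.5802,.0223,.172])
```

```text
L 0.0521 X 0.5778 z 0.188 tooly [4.030e-02 9.992e-01 7.000e-04] toolx [-3.8e-03  9.0e-04 -1.0e+00] F [-0.2  0.1 -0. ] gap 0.0855 t 13.2
tool cm [ 1.6  -0.31  0.07] rotvec deg [ 0.29 -0.22 -0.04]
```

Request:
{"method": "drive_tool", "body": {"plan": [[[0.8,-0.3,0.05,0.3,-0.2,0,1],[0.8,0,0,0,0,0,0.7],[0,0,0,0,0,0,0.5],[0,0,0,0,0,0,0.4],[0,0,0,0,0,0,0.4]]], "squeeze": 22}}

```text
clock: 13.62
tcp_pos: [0.5809, 0.0207, 0.1753]
orientation: [0.708, 0.017, 0.705, -0.017]
wrist_force: [-0.6, -0.3, 0.3]
finger_gap: 0.0387
```

Run:
```python
from h import *
hk();need([.5802,.0223,.172])
im=env.read_camera("scene")[:,:,::-1]; cv2.imwrite("pics/c10.png",cv2.resize(im[95:245,270:430],None,fx=4.,fy=4.,interpolation=cv2.INTER_CUBIC))
```

```text
L 0.0475 X 0.5793 z 0.1753 tooly [4.770e-02 9.989e-01 1.000e-04] toolx [ 4.2e-03 -1.0e-04 -1.0e+00] F [-0.6 -0.3  0.3] gap 0.0387 t 13.62
tool cm [ 0.33  0.15 -0.08] rotvec deg [-0.13  0.24 -0.01]
```

View pics/c10.png

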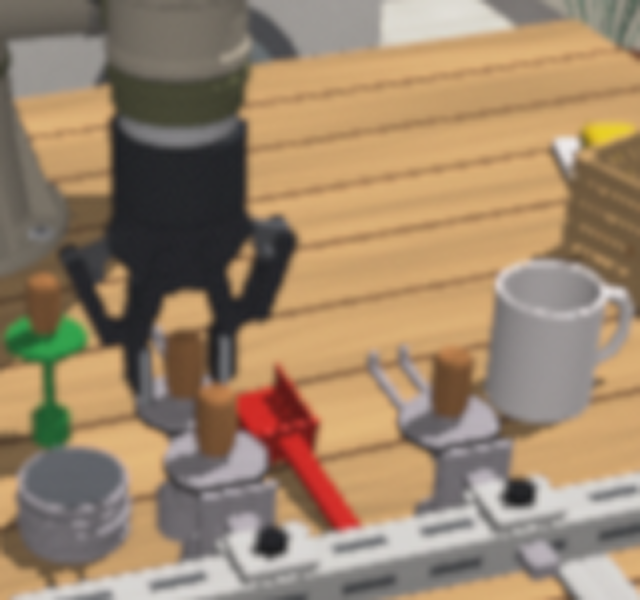

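Knob sits between the pads, slightly toward the right pad; correcting by 1.5 mm, then closing.

Request:
{"method": "drive_tool", "body": {"plan": [[[0.25,0.15,-0.08,-0.1,0.2,0,0.4],[0,0,0,0,0,0,0.4],[0,0,0,0,0,0,0.33],[0,0,0,0,0,0,0.27],[0,0,0,0,0,0,0.2]]]}}

```text
clock: 14.08
tcp_pos: [0.58, 0.0222, 0.1726]
orientation: [0.707, 0.016, 0.707, -0.016]
wrist_force: [-0.7, 0.5, 0.6]
finger_gap: 0.024
```

Request:
{"method": "drive_tool", "body": {"plan": [[[0,0,0,0,0,0,0],[0,0,0,0,0,0,0],[0,0,0,0,0,0,0],[0,0,0,0,0,0,0],[0,0,0,0,0,0,0]]]}}

```text
clock: 14.5
tcp_pos: [0.58, 0.0222, 0.1726]
orientation: [0.707, 0.016, 0.707, -0.016]
wrist_force: [0.2, 0.9, 1.9]
finger_gap: 0.0234
```

Run:
```python
from h import *
hk();need([.5802,.0223,.172])
```

```text
L 0.0489 X 0.5783 z 0.1726 tooly [4.610e-02 9.989e-01 1.000e-04] toolx [ 4.e-04  1.e-04 -1.e+00] F [0.2 0.9 1.9] gap 0.0234 t 14.5
tool cm [0.06 0.01 0.02] rotvec deg [-0.04  0.02 -0.01]
```

Request:
{"method": "drive_tool", "body": {"plan": [[[-0.4,0,0,0,0,0,0],[-0.4,0,0,0,0,0,0],[-0.4,0,0,0,0,0,0],[-0.4,0,0,0,0,0,0],[-0.2,0,0,0,0,0,0]]], "squeeze": 35}}

```text
clock: 14.92
tcp_pos: [0.5802, 0.0221, 0.1911]
orientation: [0.707, 0.016, 0.707, -0.016]
wrist_force: [0.1, -0.0, -1.2]
finger_gap: 0.0229
```

Request:
{"method": "drive_tool", "body": {"plan": [[[0,0,-0.8,0,0,0,0],[0,0,-1.5,0,0,0,0],[0,0,-1.8,0,0,0,0],[0,0,-1.8,0,0,0,0],[0,0,-1.5,0,0,0,0]]]}}

```text
clock: 15.33
tcp_pos: [0.5039, 0.0258, 0.1901]
orientation: [0.706, 0.016, 0.707, -0.016]
wrist_force: [0.8, -0.1, -0.6]
finger_gap: 0.023
```

Run:
```python
from h import *
hk()
```

```text
L 0.049 X 0.5022 z 0.1901 tooly [4.600e-02 9.989e-01 1.000e-04] toolx [-1.3e-03  2.0e-04 -1.0e+00] F [ 0.8 -0.1 -0.6] gap 0.023 t 15.33
```

Continue out, then across to the spare hook.

Request:
{"method": "drive_tool", "body": {"plan": [[[0,0,-1.5,0,0,0,0],[0,0,-1.5,0,0,0,0],[0,0,-1.3,0,0,0,0],[0,0,-1.0,0,0,0,0],[0,0,-0.3,0,0,0,0]]]}}

```text
clock: 15.75
tcp_pos: [0.4479, 0.0284, 0.1904]
orientation: [0.707, 0.016, 0.707, -0.016]
wrist_force: [-0.4, -0.2, -1.1]
finger_gap: 0.0234
```

Request:
{"method": "drive_tool", "body": {"plan": [[[0,2.0,0,0,0,0,0],[0,3.2,0.5,0,0,0,0],[0,3.5,1.5,0,0,0,0],[0,3.2,2,0,0,0,0],[0,2.35,1.6,0,0,0,0]]]}}

```text
clock: 16.17
tcp_pos: [0.5139, 0.1704, 0.1906]
orientation: [0.708, 0.016, 0.706, -0.016]
wrist_force: [0.7, -0.3, -0.7]
finger_gap: 0.0232
```

Request:
{"method": "drive_tool", "body": {"plan": [[[0,0,0,0,0,0,0],[0,0,0,0,0,0,0],[0,0,0,0,0,0,0],[0,0,0,0,0,0,0],[0,0,0,0,0,0,0]]]}}

```text
clock: 16.58
tcp_pos: [0.512, 0.167, 0.1905]
orientation: [0.707, 0.017, 0.707, -0.017]
wrist_force: [0.2, -0.2, -1.7]
finger_gap: 0.0231
```

Run:
```python
from h import *
hk()
```

```text
L 0.1904 X 0.5037 z 0.1905 tooly [ 4.740e-02  9.989e-01 -1.000e-04] toolx [-3.e-04 -1.e-04 -1.e+00] F [ 0.2 -0.2 -1.7] gap 0.0231 t 16.58
```

Request:
{"method": "drive_tool", "body": {"plan": [[[0,0.12,0.4,0,0,0,0],[0,0,0.7,0,0,0,0],[0,0,0.8,0,0,0,0],[0,0,0.8,0,0,0,0],[0,0,0.6,0,0,0,0]]]}}

```text
clock: 17.0
tcp_pos: [0.547, 0.1673, 0.1904]
orientation: [0.707, 0.017, 0.707, -0.016]
wrist_force: [0.1, 0.5, -2.3]
finger_gap: 0.0232
```

Run:
```python
from h import *
hk()
```

```text
L 0.1924 X 0.5387 z 0.1904 tooly [4.660e-02 9.989e-01 2.000e-04] toolx [ 8.e-04  1.e-04 -1.e+00] F [ 0.1  0.5 -2.3] gap 0.0232 t 17.0
```

Request:
{"method": "drive_tool", "body": {"plan": [[[0,-0.06,0.4,0,0,0,0],[0,0,0.8,0,0,0,0],[0,0,1.0,0,0,0,0],[0,0,0.9,0,0,0,0],[0,0,0.6,0,0,0,0]]]}}

```text
clock: 17.42
tcp_pos: [0.5837, 0.1652, 0.1902]
orientation: [0.707, 0.016, 0.707, -0.016]
wrist_force: [0.1, 0.5, -2.0]
finger_gap: 0.0228
```

Run:
```python
from h import *
hk()
```

```text
L 0.1919 X 0.5755 z 0.1902 tooly [4.630e-02 9.989e-01 1.000e-04] toolx [ 3.e-04  1.e-04 -1.e+00] F [ 0.1  0.5 -2. ] gap 0.0228 t 17.42
```

Request:
{"method": "drive_tool", "body": {"plan": [[[0,0,0.2,0,0,0,0],[0,0,0.3,0,0,0,0],[0,0,0.15,0,0,0,0],[0,0,0,0,0,0,0],[0,0,0,0,0,0,0]]]}}

```text
clock: 17.83
tcp_pos: [0.5887, 0.1651, 0.1904]
orientation: [0.707, 0.016, 0.707, -0.016]
wrist_force: [-0.4, 1.0, -1.4]
finger_gap: 0.0227
```

Run:
```python
from h import *
hk()
im=env.read_camera("scene")[:,:,::-1]; cv2.imwrite("pics/c11.png",cv2.resize(im[95:245,290:450],None,fx=4.,fy=4.,interpolation=cv2.INTER_CUBIC))
```

```text
L 0.192 X 0.5805 z 0.1904 tooly [0.046  0.9989 0.    ] toolx [-2.e-04  0.e+00 -1.e+00] F [-0.4  1.  -1.4] gap 0.0227 t 17.83
```

View pics/c11.png

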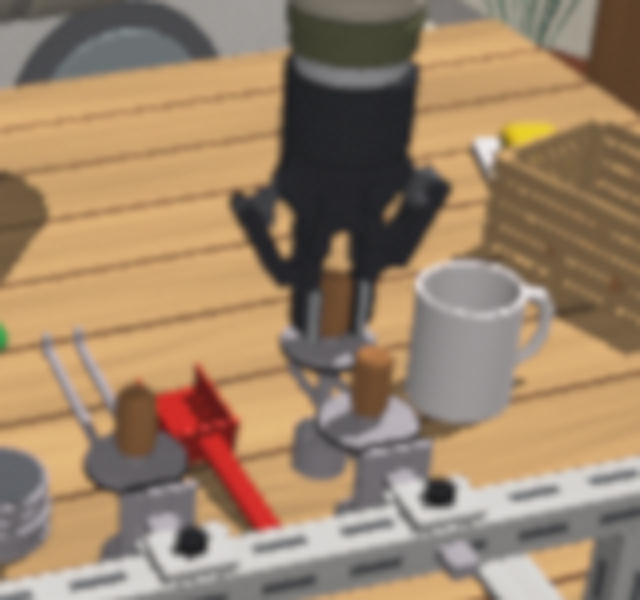

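Request:
{"method": "drive_tool", "body": {"plan": [[[0.2,0,0.1,0,0,0,0],[0.2,0,0,0,0,0,0],[0.2,0,0,0,0,0,0],[0.2,0,0,0,0,0,0],[0.1,0,0,0,0,0,0]]]}}

```text
clock: 18.3
tcp_pos: [0.5896, 0.1649, 0.1809]
orientation: [0.707, 0.016, 0.707, -0.016]
wrist_force: [-0.7, -0.2, -1.2]
finger_gap: 0.023
```

Run:
```python
from h import *
hk()
```

```text
L 0.1919 X 0.5814 z 0.1809 tooly [ 0.046   0.9989 -0.    ] toolx [-7.e-04  0.e+00 -1.e+00] F [-0.7 -0.2 -1.2] gap 0.023 t 18.3
```

Request:
{"method": "drive_tool", "body": {"plan": [[[0.1,0,0,0,0,0,0],[0.1,0,0,0,0,0,0],[0.1,0,0,0,0,0,0],[0,0,0,0,0,0,0],[0,0,0,0,0,0,0]]]}}

```text
clock: 18.72
tcp_pos: [0.59, 0.1649, 0.1784]
orientation: [0.707, 0.016, 0.707, -0.016]
wrist_force: [-0.4, 0.3, -2.0]
finger_gap: 0.0233
```

Request:
{"method": "drive_tool", "body": {"plan": [[[0.1,0,0,0,0,0,0],[0.1,0,0,0,0,0,0],[0.1,0,0,0,0,0,0],[0,0,0,0,0,0,0],[0,0,0,0,0,0,0]]]}}

```text
clock: 19.13
tcp_pos: [0.5899, 0.1649, 0.1753]
orientation: [0.707, 0.016, 0.707, -0.016]
wrist_force: [0.1, -0.7, -1.6]
finger_gap: 0.0233
```

Run:
```python
from h import *
hk()
```

```text
L 0.1919 X 0.5816 z 0.1753 tooly [0.0461 0.9989 0.    ] toolx [-2.e-04  0.e+00 -1.e+00] F [ 0.1 -0.7 -1.6] gap 0.0233 t 19.13
```

Request:
{"method": "drive_tool", "body": {"plan": [[[0.08,0,0,0,0,0,0],[0.07,0,0,0,0,0,0],[0,0,0.05,0,0,0,0],[0,0,0.05,0,0,0,0],[0,0,0,0,0,0,0]]]}}

```text
clock: 19.55
tcp_pos: [0.591, 0.1649, 0.1739]
orientation: [0.707, 0.016, 0.707, -0.016]
wrist_force: [-0.1, 0.5, -0.9]
finger_gap: 0.0229
```

Run:
```python
from h import *
hk()
```

```text
L 0.192 X 0.5827 z 0.1739 tooly [4.610e-02 9.989e-01 1.000e-04] toolx [-1.e-04  1.e-04 -1.e+00] F [-0.1  0.5 -0.9] gap 0.0229 t 19.55
```

Request:
{"method": "drive_tool", "body": {"plan": [[[0,0,0.05,0,0,0,0],[0,0,0.05,0,0,0,0],[0,0,0.05,0,0,0,0],[0,0,0,0,0,0,0],[0,0,0,0,0,0,0]]]}}

```text
clock: 19.97
tcp_pos: [0.5917, 0.1649, 0.1738]
orientation: [0.706, 0.016, 0.707, -0.016]
wrist_force: [-3.3, -0.1, 0.1]
finger_gap: 0.0232
```

Run:
```python
from h import *
hk()
```

```text
L 0.192 X 0.5835 z 0.1738 tooly [0.0459 0.9989 0.    ] toolx [-1.3e-03  1.0e-04 -1.0e+00] F [-3.3 -0.1  0.1] gap 0.0232 t 19.97
```

Request:
{"method": "drive_tool", "body": {"plan": [[[0,0,0.04,0,0,0,0],[0,0,0.04,0,0,0,0],[0,0,0,0,0,0,0],[0.04,0,0,0,0,0,0],[0.03,0,0,0,0,0,0]]]}}

```text
clock: 20.38
tcp_pos: [0.5921, 0.1649, 0.1733]
orientation: [0.706, 0.016, 0.708, -0.016]
wrist_force: [-6.1, 0.5, 2.2]
finger_gap: 0.0233
```

Run:
```python
from h import *
hk()
```

```text
L 0.192 X 0.5839 z 0.1733 tooly [4.58e-02 9.99e-01 1.00e-04] toolx [-1.9e-03  2.0e-04 -1.0e+00] F [-6.1  0.5  2.2] gap 0.0233 t 20.38
```

Request:
{"method": "drive_tool", "body": {"plan": [[[0.03,0,-0.06,0,0,0,0],[0,0,-0.05,0,0,0,0],[0,0,0,0,0,0,0],[0,0,0,0,0,0,0],[0,0,0,0,0,0,0]]]}}

```text
clock: 20.8
tcp_pos: [0.592, 0.1649, 0.1729]
orientation: [0.707, 0.016, 0.707, -0.016]
wrist_force: [-3.8, 1.4, 1.5]
finger_gap: 0.0229
```

Run:
```python
from h import *
hk()
```

```text
L 0.192 X 0.5838 z 0.1729 tooly [4.600e-02 9.989e-01 1.000e-04] toolx [-2.e-04  2.e-04 -1.e+00] F [-3.8  1.4  1.5] gap 0.0229 t 20.8
```

Request:
{"method": "drive_tool", "body": {"plan": [[[0.0,0,-0.08,0,0,0,0],[0,0,0,0,0,0,0],[0,0,0,0,0,0,0.32],[0,0,0,0,0,0,0.45],[0,0,0,0,0,0,0.7]]]}}

```text
clock: 21.22
tcp_pos: [0.5923, 0.1648, 0.1733]
orientation: [0.708, 0.016, 0.706, -0.016]
wrist_force: [0.0, -0.3, -0.5]
finger_gap: 0.0491
```

Request:
{"method": "drive_tool", "body": {"plan": [[[0,0,0,0,0,0,1],[0,0,0,0,0,0,1],[-0.5,0,0,0,0,0,1],[-2,0,0,0,0,0,1],[-2.5,0,0,0,0,0,1]]]}}

```text
clock: 21.63
tcp_pos: [0.5901, 0.1647, 0.2217]
orientation: [0.705, 0.016, 0.708, -0.017]
wrist_force: [1.5, 0.1, -0.3]
finger_gap: 0.0856
```

Run:
```python
from h import *
hk()
im=env.read_camera("scene")[:,:,::-1]; cv2.imwrite("pics/c12.png",cv2.resize(im[95:245,290:450],None,fx=4.,fy=4.,interpolation=cv2.INTER_CUBIC))
```

```text
L 0.1917 X 0.5819 z 0.2217 tooly [ 4.610e-02  9.989e-01 -7.000e-04] toolx [-4.1e-03 -5.0e-04 -1.0e+00] F [ 1.5  0.1 -0.3] gap 0.0856 t 21.63
```

View pics/c12.png

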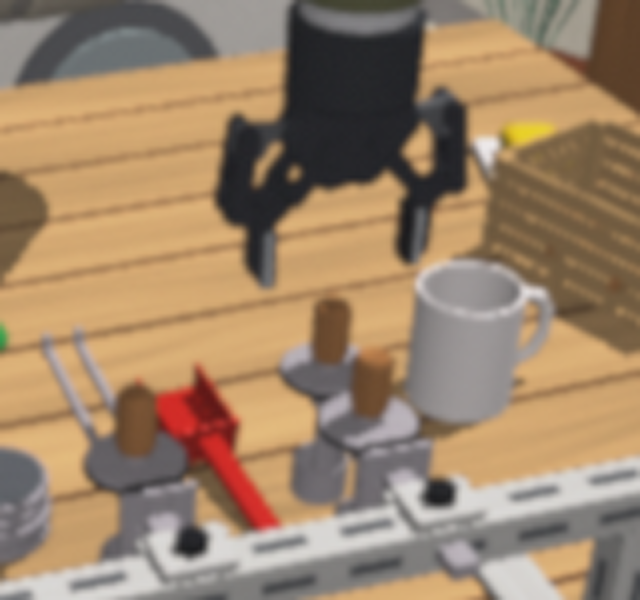

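Request:
{"method": "drive_tool", "body": {"plan": [[[-1.5,0,0,0,-0.2,0,1],[-0.7,-2.5,0.8,0,0,0,1],[0,-3.5,1.5,0,0,0,1],[0,-3.5,1.5,0,0,0,1],[0,-3,1.3,0,0,0,1]]]}}

```text
clock: 22.1
tcp_pos: [0.6374, 0.036, 0.2461]
orientation: [0.709, 0.016, 0.705, -0.016]
wrist_force: [0.3, 0.2, -0.0]
finger_gap: 0.0856
```

Request:
{"method": "drive_tool", "body": {"plan": [[[0,-1.2,0.6,0,0,0,1],[0,-0.5,0,0,0,0,1],[0,0,0,0,0,0,1],[0,0,0,0,0,0,1],[0,0,0,0,0,0,1]]]}}

```text
clock: 22.52
tcp_pos: [0.6412, 0.022, 0.2453]
orientation: [0.708, 0.016, 0.706, -0.016]
wrist_force: [0.1, 0.2, 0.5]
finger_gap: 0.0856
```

Run:
```python
from h import *
hk();need([.6405,.0193,.172])
im=env.read_camera("top")[:,:,::-1]; cv2.imwrite("pics/a13.png",cv2.resize(im[140:240,220:345],None,fx=5.,fy=5.,interpolation=cv2.INTER_CUBIC))
```

```text
L 0.0515 X 0.6395 z 0.2453 tooly [4.44e-02 9.99e-01 6.00e-04] toolx [ 3.3e-03  4.0e-04 -1.0e+00] F [0.1 0.2 0.5] gap 0.0856 t 22.52
tool cm [ 7.33 -0.28 -0.08] rotvec deg [ 0.06  0.19 -0.03]
```

View pics/a13.png

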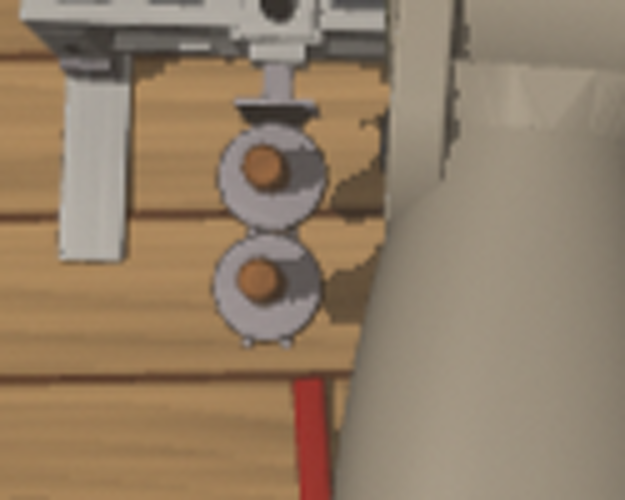

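Request:
{"method": "drive_tool", "body": {"plan": [[[0.8,-0.25,-0.08,0,0.2,0,1],[1.5,0,0,0,0,0,1],[1.8,0,0,0,0,0,1],[1.2,0,0,0,0,0,1],[0.4,0,0,0,0,0,1]]]}}

```text
clock: 22.98
tcp_pos: [0.6392, 0.0189, 0.1852]
orientation: [0.705, 0.016, 0.708, -0.016]
wrist_force: [-0.2, -0.0, -0.2]
finger_gap: 0.0854
```

Run:
```python
from h import *
hk();need([.6405,.0193,.172])
```

```text
L 0.0484 X 0.6376 z 0.1852 tooly [4.48e-02 9.99e-01 3.00e-04] toolx [-4.1e-03  5.0e-04 -1.0e+00] F [-0.2 -0.  -0.2] gap 0.0854 t 22.98
tool cm [1.32 0.04 0.14] rotvec deg [ 0.04 -0.24 -0.02]
```

Request:
{"method": "drive_tool", "body": {"plan": [[[0.7,0.04,0.1,0,-0.1,0,0.8],[0.5,0,0,0,0,0,0.6],[0,0,0,0,0,0,0.4],[0,0,0,0,0,0,0.4],[0,0,0,0,0,0,0.4]]], "squeeze": 22}}

```text
clock: 23.4
tcp_pos: [0.6423, 0.0183, 0.1768]
orientation: [0.708, 0.016, 0.706, -0.016]
wrist_force: [-1.0, -0.0, 0.1]
finger_gap: 0.034
```

Run:
```python
from h import *
hk();need([.6405,.0193,.172])
im=env.read_camera("scene")[:,:,::-1]; cv2.imwrite("pics/c14.png",cv2.resize(im[95:245,270:430],None,fx=4.,fy=4.,interpolation=cv2.INTER_CUBIC))
```

```text
L 0.0479 X 0.6407 z 0.1768 tooly [0.046  0.9989 0.    ] toolx [ 2.9e-03 -1.0e-04 -1.0e+00] F [-1.  -0.   0.1] gap 0.034 t 23.4
tool cm [ 0.48  0.09 -0.18] rotvec deg [-0.03  0.17 -0.  ]
```

View pics/c14.png

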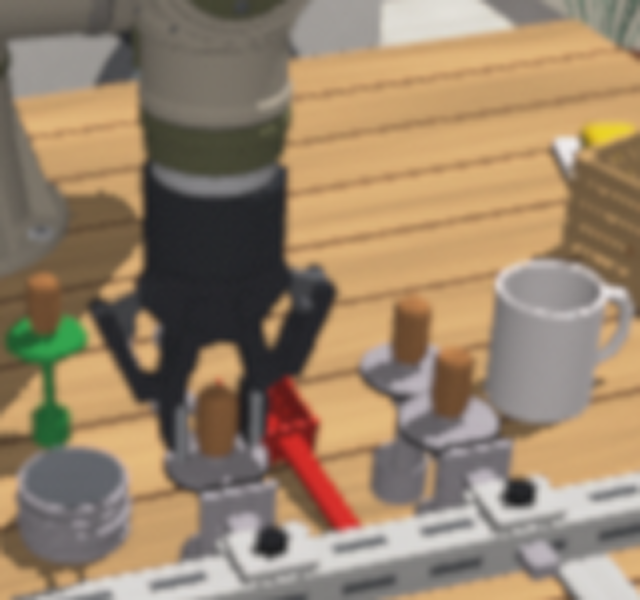

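Request:
{"method": "drive_tool", "body": {"plan": [[[0.4,0.09,-0.15,0,0.15,0,0.4],[0,0,0,0,0,0,0.4],[0,0,0,0,0,0,0.33],[0,0,0,0,0,0,0.27],[0,0,0,0,0,0,0.2]]]}}

```text
clock: 23.87
tcp_pos: [0.6404, 0.0193, 0.1721]
orientation: [0.707, 0.016, 0.707, -0.016]
wrist_force: [-0.7, 0.0, -0.3]
finger_gap: 0.0234
```

Request:
{"method": "drive_tool", "body": {"plan": [[[0,0,0,0,0,0,0],[0,0,0,0,0,0,0],[0,0,0,0,0,0,0],[0,0,0,0,0,0,0],[0,0,0,0,0,0,0]]]}}

```text
clock: 24.28
tcp_pos: [0.6404, 0.0193, 0.1721]
orientation: [0.707, 0.016, 0.707, -0.016]
wrist_force: [-0.1, 0.2, -0.1]
finger_gap: 0.0235
```

Run:
```python
from h import *
hk()
```

```text
L 0.0488 X 0.6388 z 0.1721 tooly [4.600e-02 9.989e-01 2.000e-04] toolx [-8.e-04  2.e-04 -1.e+00] F [-0.1  0.2 -0.1] gap 0.0235 t 24.28
```

Request:
{"method": "drive_tool", "body": {"plan": [[[-0.4,0,0,0,0,0,0],[-0.4,0,0,0,0,0,0],[-0.4,0,0,0,0,0,0],[-0.4,0,0,0,0,0,0],[-0.2,0,0,0,0,0,0]]], "squeeze": 35}}

```text
clock: 24.7
tcp_pos: [0.6408, 0.0192, 0.1911]
orientation: [0.707, 0.016, 0.707, -0.016]
wrist_force: [0.2, 0.4, -1.2]
finger_gap: 0.0235
```

Request:
{"method": "drive_tool", "body": {"plan": [[[0,0,-0.8,0,0,0,0],[0,0,-1.5,0,0,0,0],[0,0,-1.8,0,0,0,0],[0,0,-1.8,0,0,0,0],[0,0,-1.8,0,0,0,0]]]}}

```text
clock: 25.12
tcp_pos: [0.562, 0.0229, 0.1899]
orientation: [0.706, 0.016, 0.707, -0.016]
wrist_force: [-0.4, 0.1, -1.7]
finger_gap: 0.0231
```

Request:
{"method": "drive_tool", "body": {"plan": [[[0,0,-1.8,0,0,0,0],[0,0,-1.8,0,0,0,0],[0,0,-1.8,0,0,0,0],[0,0,-1.8,0,0,0,0],[0,0,-1.6,0,0,0,0]]]}}

```text
clock: 25.53
tcp_pos: [0.4736, 0.027, 0.1901]
orientation: [0.706, 0.016, 0.707, -0.016]
wrist_force: [0.2, 0.8, -1.4]
finger_gap: 0.023
```

Request:
{"method": "drive_tool", "body": {"plan": [[[0,0,-1.4,0,0,0,0],[0,0,-1.2,0,0,0,0],[0,0,-0.6,0,0,0,0],[0,0,0,0,0,0,0],[-1,0,0,0,0,0,0]]]}}

```text
clock: 25.95
tcp_pos: [0.4426, 0.0285, 0.1992]
orientation: [0.706, 0.016, 0.708, -0.016]
wrist_force: [-0.1, -0.4, -1.0]
finger_gap: 0.0235
```

Run:
```python
from h import *
hk()
im=env.read_camera("scene")[:,:,::-1]; cv2.imwrite("pics/c15.png",cv2.resize(im[75:245,250:430],None,fx=4.,fy=3.5,interpolation=cv2.INTER_CUBIC))
```

```text
L 0.0488 X 0.4408 z 0.1992 tooly [4.620e-02 9.989e-01 3.000e-04] toolx [-3.e-03  4.e-04 -1.e+00] F [-0.1 -0.4 -1. ] gap 0.0235 t 25.95
```

View pics/c15.png

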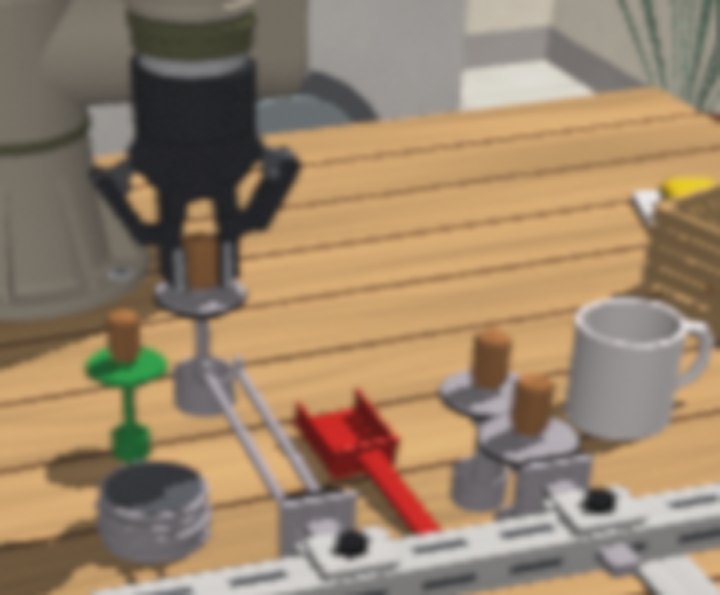

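Request:
{"method": "drive_tool", "body": {"plan": [[[-2,0,0,0,-0.15,0,0],[-2,0,0,0,0,0,0],[-2,0,0,0,0,0,0],[-2,0,0,0,0,0,0],[-1,0,0,0,0,0,0]]]}}

```text
clock: 26.42
tcp_pos: [0.4454, 0.0281, 0.2932]
orientation: [0.709, 0.016, 0.705, -0.016]
wrist_force: [0.9, 0.0, -1.1]
finger_gap: 0.0232
```

Run:
```python
from h import *
hk()
t=cv2.imread("pics/top0.png")[188:232,380:424]; s=cv2.imread("pics/scene0.png")[205:285,195:265]
def enh(a,f):
    lab=cv2.cvtColor(cv2.resize(a,None,fx=f,fy=f,interpolation=cv2.INTER_LANCZOS4),cv2.COLOR_BGR2LAB)
    lab[:,:,0]=cv2.createCLAHE(4,(2,2)).apply(lab[:,:,0]); return cv2.cvtColor(lab,cv2.COLOR_LAB2BGR)
cv2.imwrite("pics/jt.png",enh(t,12)); cv2.imwrite("pics/js.png",enh(s,7))
```

```text
L 0.0486 X 0.4436 z 0.2932 tooly [ 4.620e-02  9.989e-01 -2.000e-04] toolx [ 6.1e-03 -5.0e-04 -1.0e+00] F [ 0.9  0.  -1.1] gap 0.0232 t 26.42
```

View pics/jt.png

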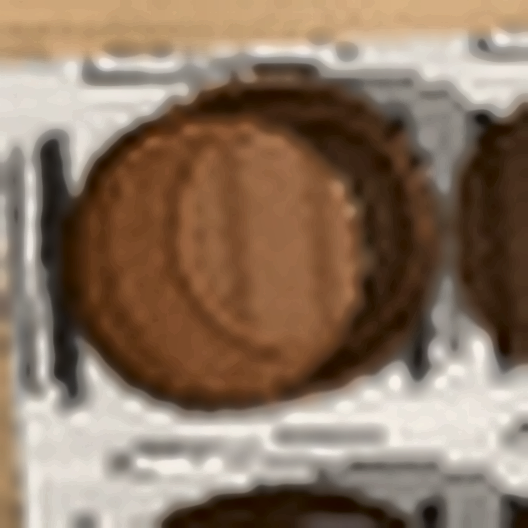

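View pics/js.png

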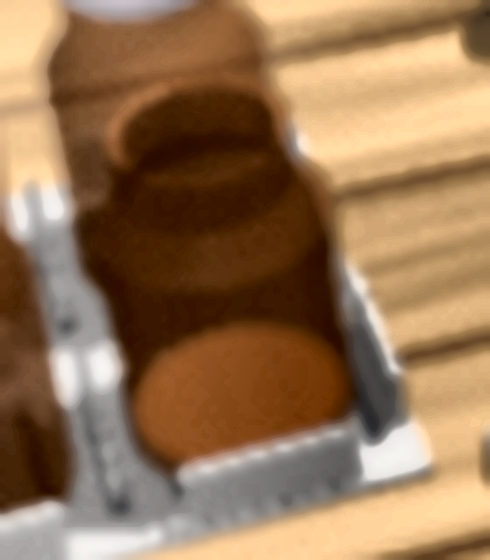

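Run:
```python
from h import *
print(tri((222.4,222.9),(405.3,205.8)))
for z in(.124,.127,.130): 
  p=plane("top",(405.3,205.8),z);print(p,proj("scene",p))
# held knob calibration: knob visible in scene
s,p,R=pose(); print(p, proj("scene",p+[0,0,.0164]), proj("scene",p+[0,0,.0164-.031]))
im=env.read_camera("scene")[:,:,::-1]; cv2.imwrite("pics/c16.png",cv2.resize(im[60:200,250:360],None,fx=5.,fy=4.2,interpolation=cv2.INTER_CUBIC))
```

```text
(array([ 0.56259669, -0.19897188,  0.12896572]), np.float64(0.478656857071428))
[ 0.56268077 -0.20122577  0.124     ] [221.30401249 224.80971851]
[ 0.56248262 -0.20066482  0.127     ] [221.36567534 223.68036108]
[ 0.56228447 -0.20010386  0.13      ] [221.42751242 222.54781282]
[0.44541809 0.02813255 0.29318115] [298.45070903 116.51442604] [298.79365113 128.23191514]
```

View pics/c16.png

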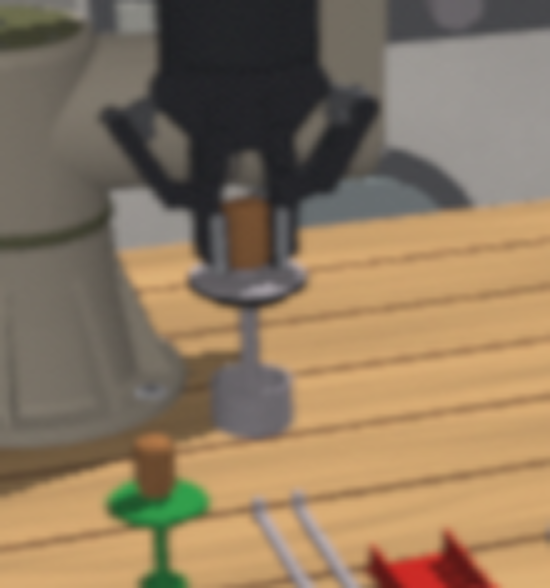

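Run:
```python
from h import *
need([.564,-.200,.293])
```

```text
tool cm [  0.21 -22.23  12.85] rotvec deg [-0.04  0.45  0.02]
```

Request:
{"method": "drive_tool", "body": {"plan": [[[0,-1.5,0.8,0,0.4,0,0],[0,-2.5,1.4,0,0,0,0],[0,-2.8,1.6,0,0,0,0],[0,-2.8,1.6,0,0,0,0],[0,-2.8,1.6,0,0,0,0]]]}}

```text
clock: 26.88
tcp_pos: [0.5085, -0.1001, 0.2891]
orientation: [0.705, 0.016, 0.709, -0.016]
wrist_force: [0.6, 0.4, -0.4]
finger_gap: 0.0234
```

Request:
{"method": "drive_tool", "body": {"plan": [[[0,-2.8,1.6,0,0,0,0],[0,-2.6,1.6,0,0,0,0],[0,-2.0,1.3,0,0,0,0],[0,-1.4,0.9,0,0,0,0],[0,-0.8,0.4,0,0,0,0]]]}}

```text
clock: 27.3
tcp_pos: [0.5623, -0.1996, 0.2877]
orientation: [0.705, 0.017, 0.709, -0.017]
wrist_force: [0.5, 0.6, -0.9]
finger_gap: 0.0231
```

Request:
{"method": "drive_tool", "body": {"plan": [[[0,0,0,0,0,0,0],[0,0,0,0,0,0,0],[0,0,0,0,0,0,0],[0,0,0,0,0,0,0],[0,0,0,0,0,0,0]]]}}

```text
clock: 27.72
tcp_pos: [0.561, -0.1963, 0.2901]
orientation: [0.705, 0.016, 0.709, -0.016]
wrist_force: [-0.1, 0.1, -0.8]
finger_gap: 0.023
```

Run:
```python
from h import *
hk();stat();need([.564,-.200,.293])
```

```text
L -0.1702 X 0.5695 z 0.2901 tooly [0.0448 0.999  0.    ] toolx [-4.7e-03  2.0e-04 -1.0e+00] F [-0.1  0.1 -0.8] gap 0.023 t 27.72
t 27.72 tcp [ 0.561  -0.1963  0.2901] F [-0.09  0.07 -0.82] gap 0.023
[[-4.70e-03  4.48e-02  9.99e-01]
 [ 2.00e-04  9.99e-01 -4.48e-02]
 [-1.00e+00  0.00e+00 -4.70e-03]]
tool cm [-0.29 -0.36  0.31] rotvec deg [ 0.03 -0.27 -0.  ]
```

Correct, and lower until the cup is just above the rim, then look.

Request:
{"method": "drive_tool", "body": {"plan": [[[0.3,-0.36,0.33,0,-0.27,0,0],[0.7,0,0,0,0,0,0],[0.8,0,0,0,0,0,0],[0.6,0,0,0,0,0,0],[0.3,0,0,0,0,0,0]]]}}

```text
clock: 28.13
tcp_pos: [0.5637, -0.2007, 0.2608]
orientation: [0.706, 0.017, 0.708, -0.016]
wrist_force: [0.6, 0.6, -2.2]
finger_gap: 0.0232
```

Request:
{"method": "drive_tool", "body": {"plan": [[[0,0,0,0,0,0,0],[0,0,0,0,0,0,0],[0,0,0,0,0,0,0],[0,0,0,0,0,0,0],[0,0,0,0,0,0,0]]]}}

```text
clock: 28.55
tcp_pos: [0.5646, -0.2012, 0.263]
orientation: [0.707, 0.016, 0.707, -0.016]
wrist_force: [-0.7, 0.3, -1.3]
finger_gap: 0.0233
```

Run:
```python
from h import *
stat();need([.564,-.200,.26])
im=env.read_camera("scene")[:,:,::-1]; cv2.imwrite("pics/s17.png",im);cv2.imwrite("pics/c17.png",cv2.resize(im[115:255,160:290],None,fx=5.,fy=4.2,interpolation=cv2.INTER_CUBIC))
```

```text
t 28.55 tcp [ 0.5646 -0.2012  0.263 ] F [-0.69  0.28 -1.25] gap 0.0233
[[ 2.000e-04  4.610e-02  9.989e-01]
 [-2.000e-04  9.989e-01 -4.610e-02]
 [-1.000e+00 -2.000e-04  2.000e-04]]
tool cm [ 0.3   0.11 -0.06] rotvec deg [-0.04  0.01  0.01]
```

View pics/c17.png

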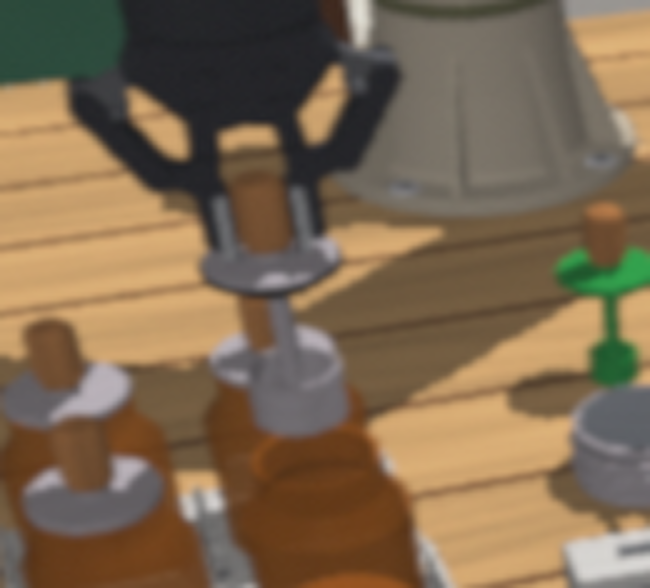

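Run:
```python
from h import *
p=np.array([.5646,-.2012,.263])
k=p+[-.0018,0.0001,.0164]
d=k-[0,0,.031]; print("disc pred",proj("scene",d)); 
print("cup bottom pred",proj("scene",k-[0,0,.127]))
for z in(.125,.128): print("rim level on axis",proj("scene",[k[0],k[1],z]))
a=proj("scene",[k[0],k[1],.127]);print("du/dx",(proj("scene",[k[0]+.01,k[1],.127])-a)/10,"du/dy",(proj("scene",[k[0],k[1]+.01,.127])-a)/10)
im=cv2.imread("pics/s17.png"); cv2.imwrite("pics/c18.png",cv2.resize(im[165:245,190:250],None,fx=9,fy=7,interpolation=cv2.INTER_CUBIC))
```

```text
disc pred [213.82232104 178.9697958 ]
cup bottom pred [219.74194913 214.94817668]
rim level on axis [221.31119256 224.48574169]
rim level on axis [221.14180108 223.45621228]
du/dx [0.07279277 0.2527857 ] du/dy [ 0.43605662 -0.09133378]
```

View pics/c18.png

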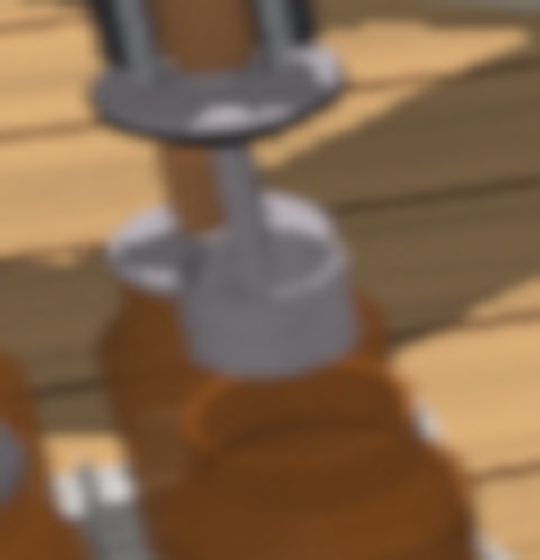

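Request:
{"method": "drive_tool", "body": {"plan": [[[0,0.26,-0.06,0,0,0,0],[0.5,0,0,0,0,0,0],[0.6,0,0,0,0,0,0],[0.3,0,0,0,0,0,0],[0,0,0,0,0,0,0]]]}}

```text
clock: 29.02
tcp_pos: [0.5633, -0.1981, 0.2472]
orientation: [0.706, 0.017, 0.708, -0.016]
wrist_force: [-1.0, 0.8, -0.8]
finger_gap: 0.023
```

Run:
```python
from h import *
stat()
im=env.read_camera("scene")[:,:,::-1]; cv2.imwrite("pics/c19.png",cv2.resize(im[165:245,190:250],None,fx=9,fy=7,interpolation=cv2.INTER_CUBIC))
```

```text
t 29.02 tcp [ 0.5633 -0.1981  0.2472] F [-1.02  0.85 -0.81] gap 0.023
[[-0.0025  0.046   0.9989]
 [ 0.0011  0.9989 -0.046 ]
 [-1.      0.001  -0.0025]]
```

View pics/c19.png

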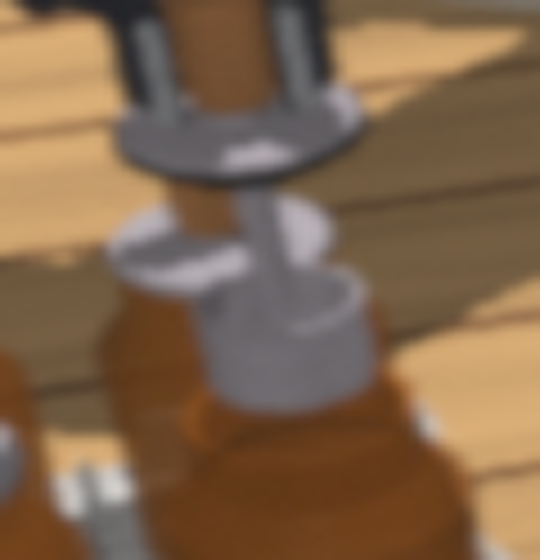

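Request:
{"method": "drive_tool", "body": {"plan": [[[0.3,0,0.05,0,0,0,0],[0.3,0,0,0,0,0,0],[0.3,0,0,0,0,0,0],[0.3,0,0,0,0,0,0],[0.2,0,0,0,0,0,0]]]}}

```text
clock: 29.48
tcp_pos: [0.5642, -0.1984, 0.2341]
orientation: [0.707, 0.016, 0.707, -0.016]
wrist_force: [0.3, 0.7, -1.1]
finger_gap: 0.0228
```

Run:
```python
from h import *
stat()
im=env.read_camera("scene")[:,:,::-1]; cv2.imwrite("pics/c20.png",cv2.resize(im[165:245,190:250],None,fx=9,fy=7,interpolation=cv2.INTER_CUBIC))
```

```text
t 29.48 tcp [ 0.5642 -0.1984  0.2341] F [ 0.32  0.71 -1.12] gap 0.0228
[[-9.000e-04  4.610e-02  9.989e-01]
 [ 3.000e-04  9.989e-01 -4.610e-02]
 [-1.000e+00  3.000e-04 -9.000e-04]]
```

View pics/c20.png

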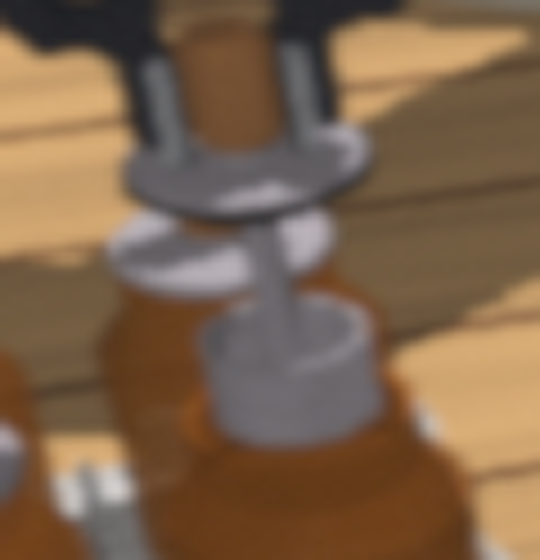

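Request:
{"method": "drive_tool", "body": {"plan": [[[0.3,0,0,0,0,0,0],[0.3,0,0,0,0,0,0],[0.3,0,0,0,0,0,0],[0.3,0,0,0,0,0,0],[0.3,0,0,0,0,0,0]]]}}

```text
clock: 29.95
tcp_pos: [0.5644, -0.1984, 0.2193]
orientation: [0.707, 0.016, 0.707, -0.016]
wrist_force: [0.4, 0.6, -2.3]
finger_gap: 0.0234
```

Run:
```python
from h import *
stat()
im=env.read_camera("scene")[:,:,::-1]; cv2.imwrite("pics/c21.png",cv2.resize(im[165:245,190:250],None,fx=9,fy=7,interpolation=cv2.INTER_CUBIC))
```

```text
t 29.95 tcp [ 0.5644 -0.1984  0.2193] F [ 0.39  0.55 -2.32] gap 0.0234
[[-5.000e-04  4.610e-02  9.989e-01]
 [ 1.000e-04  9.989e-01 -4.610e-02]
 [-1.000e+00  1.000e-04 -5.000e-04]]
```

View pics/c21.png

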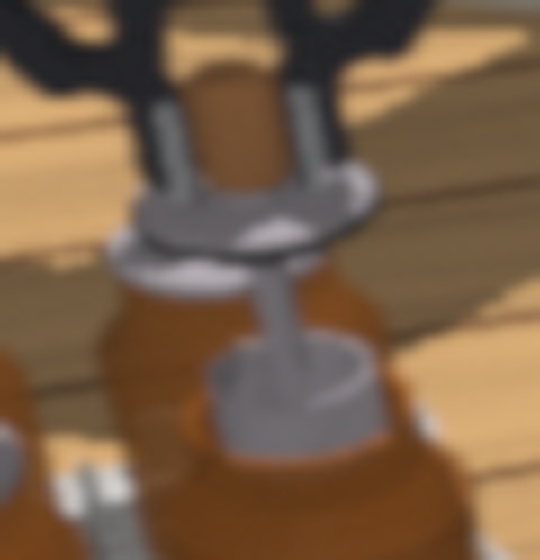

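Request:
{"method": "drive_tool", "body": {"plan": [[[0.5,0,0,0,0,0,0],[0.6,0,0,0,0,0,0],[0.6,0,0,0,0,0,0],[0.6,0,0,0,0,0,0],[0.4,0,0,0,0,0,0]]]}}

```text
clock: 30.42
tcp_pos: [0.564, -0.1983, 0.1914]
orientation: [0.706, 0.017, 0.707, -0.016]
wrist_force: [-0.5, 0.1, -1.8]
finger_gap: 0.0232
```

Request:
{"method": "drive_tool", "body": {"plan": [[[0.5,0,0,0,0,0,0],[0.6,0,0,0,0,0,0],[0.6,0,0,0,0,0,0],[0.5,0,0,0,0,0,0],[0.3,0,0,0,0,0,0]]]}}

```text
clock: 30.83
tcp_pos: [0.564, -0.1983, 0.1667]
orientation: [0.706, 0.016, 0.707, -0.016]
wrist_force: [0.5, -0.2, -1.7]
finger_gap: 0.0232
```

Run:
```python
from h import *
stat()
im=env.read_camera("scene")[:,:,::-1]; cv2.imwrite("pics/c22.png",cv2.resize(im[165:245,190:250],None,fx=9,fy=7,interpolation=cv2.INTER_CUBIC))
```

```text
t 30.83 tcp [ 0.564  -0.1983  0.1667] F [ 0.46 -0.16 -1.67] gap 0.0232
[[-1.300e-03  4.610e-02  9.989e-01]
 [ 6.000e-04  9.989e-01 -4.610e-02]
 [-1.000e+00  5.000e-04 -1.300e-03]]
```

View pics/c22.png

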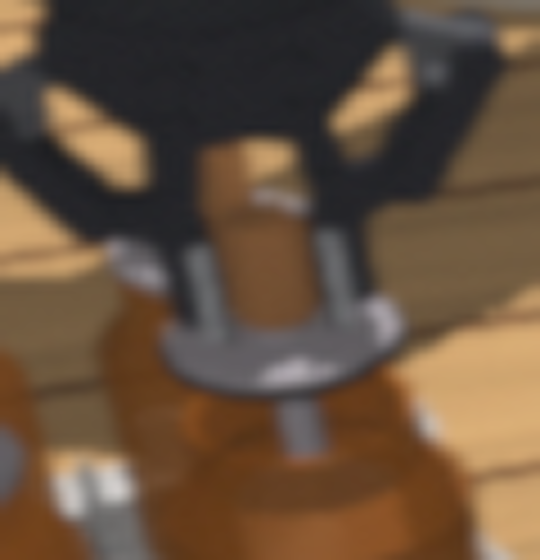

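Request:
{"method": "drive_tool", "body": {"plan": [[[0.2,0.03,0,0,0,0,0],[0.25,0,0,0,0,0,0],[0.25,0,0,0,0,0,0],[0.25,0,0,0,0,0,0],[0.15,0,0,0,0,0,0]]]}}

```text
clock: 31.3
tcp_pos: [0.5643, -0.1981, 0.1563]
orientation: [0.707, 0.016, 0.707, -0.016]
wrist_force: [-0.6, -0.0, -1.6]
finger_gap: 0.023
```

Request:
{"method": "drive_tool", "body": {"plan": [[[0.1,0,0,0,0,0,0],[0.1,0,0,0,0,0,0],[0.1,0,0,0,0,0,0],[0,0,0,0,0,0,0],[0,0,0,0,0,0,0]]]}}

```text
clock: 31.72
tcp_pos: [0.5644, -0.1981, 0.1536]
orientation: [0.707, 0.016, 0.707, -0.016]
wrist_force: [0.6, -0.6, -1.5]
finger_gap: 0.0233
```

Request:
{"method": "drive_tool", "body": {"plan": [[[0.1,0,0,0,0,0,0],[0.1,0,0,0,0,0,0],[0.1,0,0,0,0,0,0],[0,0,0,0,0,0,0],[0,0,0,0,0,0,0]]]}}

```text
clock: 32.13
tcp_pos: [0.5643, -0.1981, 0.1505]
orientation: [0.707, 0.016, 0.707, -0.016]
wrist_force: [0.9, -0.2, -0.5]
finger_gap: 0.0229
```

Request:
{"method": "drive_tool", "body": {"plan": [[[0.1,0,0,0,0,0,0],[0.1,0,0,0,0,0,0],[0.05,0,0,0,0,0,0],[0,0,0,0,0,0,0],[0,0,0,0,0,0,0]]]}}

```text
clock: 32.55
tcp_pos: [0.5643, -0.1981, 0.148]
orientation: [0.707, 0.016, 0.707, -0.016]
wrist_force: [0.3, 0.3, -1.1]
finger_gap: 0.023
```

Run:
```python
from h import *
stat()
im=env.read_camera("scene")[:,:,::-1]; cv2.imwrite("pics/c23.png",cv2.resize(im[165:245,190:250],None,fx=9,fy=7,interpolation=cv2.INTER_CUBIC))
```

```text
t 32.55 tcp [ 0.5643 -0.1981  0.148 ] F [ 0.34  0.3  -1.12] gap 0.023
[[-6.000e-04  4.600e-02  9.989e-01]
 [ 2.000e-04  9.989e-01 -4.600e-02]
 [-1.000e+00  1.000e-04 -6.000e-04]]
```

View pics/c23.png

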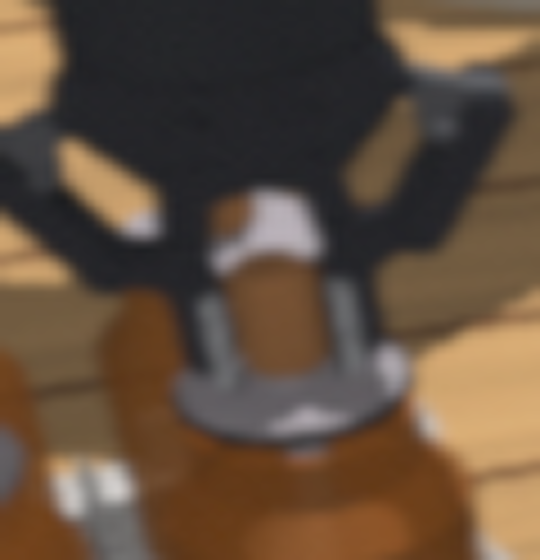

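Request:
{"method": "drive_tool", "body": {"plan": [[[0.1,0,0,0,0,0,0],[0.1,0,0,0,0,0,0],[0,0,0,0,0,0,0],[0,0,0,0,0,0,0],[0,0,0,0,0,0,0]]]}}

```text
clock: 33.02
tcp_pos: [0.5643, -0.1981, 0.1461]
orientation: [0.707, 0.016, 0.707, -0.016]
wrist_force: [-0.4, 0.1, -0.7]
finger_gap: 0.0232
```

Request:
{"method": "drive_tool", "body": {"plan": [[[0.1,0,0,0,0,0,0],[0.1,0,0,0,0,0,0],[0,0,0,0,0,0,0],[0,0,0,0,0,0,0],[0,0,0,0,0,0,0]]]}}

```text
clock: 33.43
tcp_pos: [0.5643, -0.1981, 0.1441]
orientation: [0.707, 0.016, 0.707, -0.016]
wrist_force: [0.9, 0.4, -0.7]
finger_gap: 0.0232
```

Request:
{"method": "drive_tool", "body": {"plan": [[[0.1,0,0,0,0,0,0],[0.05,0,0,0,0,0,0],[0,0,0,0,0,0,0],[0,0,0,0,0,0,0],[0,0,0,0,0,0,0]]]}}

```text
clock: 33.85
tcp_pos: [0.5643, -0.1982, 0.1426]
orientation: [0.707, 0.016, 0.707, -0.016]
wrist_force: [-0.7, -0.5, -1.1]
finger_gap: 0.0229
```

Request:
{"method": "drive_tool", "body": {"plan": [[[0.1,0,0,0,0,0,0],[0.05,0,0,0,0,0,0],[0,0,0,0,0,0,0],[0,0,0,0,0,0,0],[0,0,0,0,0,0,0]]]}}

```text
clock: 34.27
tcp_pos: [0.5643, -0.1981, 0.1411]
orientation: [0.707, 0.016, 0.707, -0.016]
wrist_force: [0.3, -1.0, -1.2]
finger_gap: 0.023
```

Run:
```python
from h import *
stat()
im=env.read_camera("scene")[:,:,::-1]; cv2.imwrite("pics/c24.png",cv2.resize(im[165:245,170:260],None,fx=8,fy=7,interpolation=cv2.INTER_CUBIC))
```

```text
t 34.27 tcp [ 0.5643 -0.1981  0.1411] F [ 0.31 -1.05 -1.21] gap 0.023
[[-5.000e-04  4.610e-02  9.989e-01]
 [ 1.000e-04  9.989e-01 -4.610e-02]
 [-1.000e+00  1.000e-04 -5.000e-04]]
```

View pics/c24.png

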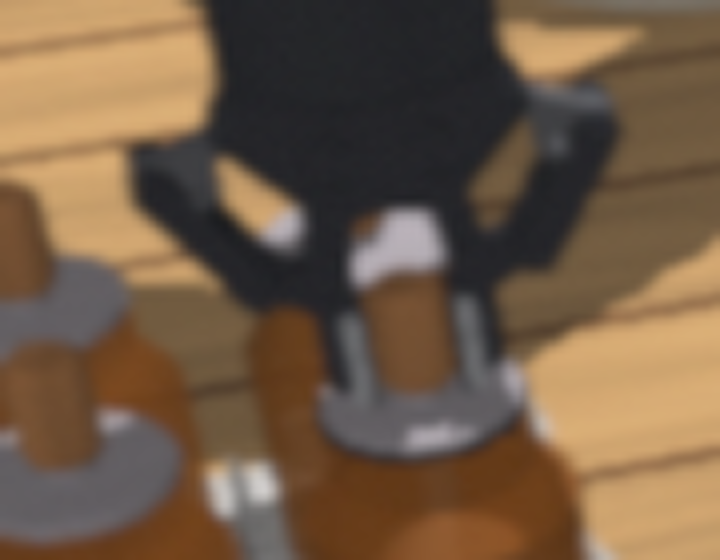

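Request:
{"method": "drive_tool", "body": {"plan": [[[0.1,0,0,0,0,0,0],[0.05,0,0,0,0,0,0],[0,0,0,0,0,0,0],[0,0,0,0,0,0,0],[0,0,0,0,0,0,0]]]}}

```text
clock: 34.73
tcp_pos: [0.5644, -0.1981, 0.1396]
orientation: [0.707, 0.016, 0.707, -0.016]
wrist_force: [0.3, 0.8, -2.2]
finger_gap: 0.0234
```

Request:
{"method": "drive_tool", "body": {"plan": [[[0.1,0,0,0,0,0,0],[0,0,0,0,0,0,0],[0,0,0,0,0,0,0],[0,0,0,0,0,0,0],[0,0,0,0,0,0,0]]]}}

```text
clock: 35.15
tcp_pos: [0.5644, -0.1982, 0.1386]
orientation: [0.707, 0.016, 0.707, -0.016]
wrist_force: [-0.4, 0.6, -1.6]
finger_gap: 0.023
```

Request:
{"method": "drive_tool", "body": {"plan": [[[0.1,0,0,0,0,0,0],[0,0,0,0,0,0,0],[0,0,0,0,0,0,0],[0.05,0,0,0,0,0,0],[0,0,0,0,0,0,0]]]}}

```text
clock: 35.57
tcp_pos: [0.5647, -0.1983, 0.1381]
orientation: [0.707, 0.016, 0.707, -0.017]
wrist_force: [-0.7, 1.6, 6.2]
finger_gap: 0.0233
```

Request:
{"method": "drive_tool", "body": {"plan": [[[0.1,0,0,0,0,0,0],[0,0,0,0,0,0,0],[0,0,0,0,0,0,0],[0,0,0,0,0,0,0],[0,0,0,0,0,0,0]]]}}

```text
clock: 35.98
tcp_pos: [0.5649, -0.1984, 0.1381]
orientation: [0.708, 0.016, 0.706, -0.017]
wrist_force: [-2.9, 1.7, 10.5]
finger_gap: 0.0232
```

Request:
{"method": "drive_tool", "body": {"plan": [[[-0.2,0,0,0,0,0,0],[0,0,0,0,0,0,0],[0,0,0,0,0,0,0.32],[0,0,0,0,0,0,0.45],[0,0,0,0,0,0,0.6]]]}}

```text
clock: 36.4
tcp_pos: [0.5643, -0.1981, 0.1377]
orientation: [0.707, 0.016, 0.707, -0.016]
wrist_force: [0.3, -0.2, 0.1]
finger_gap: 0.0492
```

Request:
{"method": "drive_tool", "body": {"plan": [[[0,0,0,0,0,0,0.8],[-0.5,0,0,0,0,0,0.8],[-1.5,0,0,0,0,0,0.8],[-3,0,0,0,0,0,0.8],[-3,0,0,0,0,0,0.8]]]}}

```text
clock: 36.82
tcp_pos: [0.5635, -0.1977, 0.2181]
orientation: [0.706, 0.017, 0.708, -0.016]
wrist_force: [1.7, -0.0, -0.1]
finger_gap: 0.0684
```

Run:
```python
from h import *
stat()
im=env.read_camera("scene")[:,:,::-1]; cv2.imwrite("pics/s25.png",im); cv2.imwrite("pics/c25.png",cv2.resize(im[165:285,150:270],None,fx=5,fy=5,interpolation=cv2.INTER_CUBIC))
```

```text
t 36.82 tcp [ 0.5635 -0.1977  0.2181] F [ 1.72 -0.02 -0.07] gap 0.0684
[[-0.0032  0.0461  0.9989]
 [ 0.0015  0.9989 -0.0461]
 [-1.      0.0014 -0.0033]]
```

View pics/c25.png

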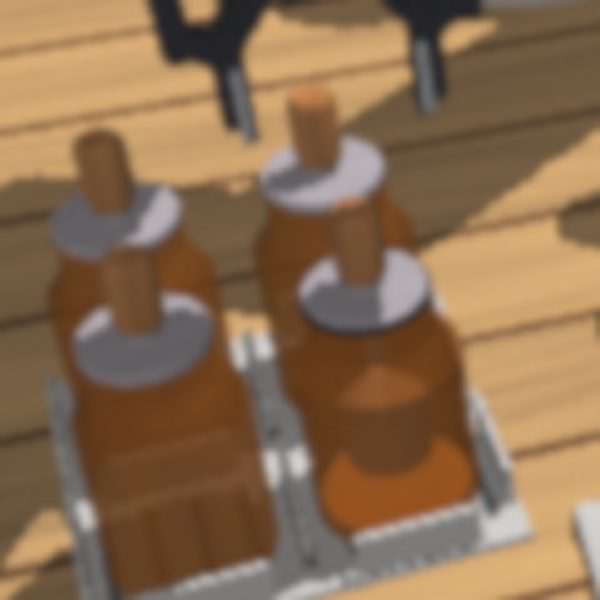

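Request:
{"method": "drive_tool", "body": {"plan": [[[-3,0,0,0,0,0,0.8],[-3,0,-1,0,0,0,0.8],[-1,1.5,-2,0,0,0,0.8],[0,2.5,-2,0,0,0,0.8],[0,3,-2,0,0,0,0.8]]]}}

```text
clock: 37.28
tcp_pos: [0.4978, -0.1257, 0.2893]
orientation: [0.708, 0.017, 0.706, -0.018]
wrist_force: [0.1, 0.5, -0.5]
finger_gap: 0.0686
```

Request:
{"method": "drive_tool", "body": {"plan": [[[0,3,-2,0,0,0,0.8],[0,3,-1.5,0,0,0,0.8],[0,3,-1,0,0,0,0.8],[0,3,0,0,0,0,0.8],[0,2,0,0,0,0,0.8]]]}}

```text
clock: 37.7
tcp_pos: [0.4584, 0.0191, 0.2891]
orientation: [0.707, 0.016, 0.707, -0.016]
wrist_force: [0.1, -0.5, 0.6]
finger_gap: 0.0683
```

Request:
{"method": "drive_tool", "body": {"plan": [[[0,0,0,0,0,0,0.8],[0,0,0,0,0,0,0.8],[0,0,0,0,0,0,0.8],[0,0,0,0,0,0,0.8],[0,0,0,0,0,0,0.8]]]}}

```text
clock: 38.12
tcp_pos: [0.4594, 0.016, 0.2881]
orientation: [0.707, 0.017, 0.707, -0.017]
wrist_force: [-0.1, -0.2, 0.7]
finger_gap: 0.0686
```

Run:
```python
from h import *
stat()
a=env.read_camera("scene")[:,:,::-1]; b=env.read_camera("top")[:,:,::-1]
cv2.imwrite("pics/s26.png",a);cv2.imwrite("pics/t26.png",b)
x=cv2.resize(b[120:270,220:460],None,fx=3.3,fy=3.3,interpolation=cv2.INTER_CUBIC); cv2.imwrite("pics/t26z.png",x)
cv2.imwrite("pics/s26z.png",cv2.resize(a[150:330,150:480],None,fx=2.4,fy=2.4,interpolation=cv2.INTER_CUBIC))
```

```text
t 38.12 tcp [0.4594 0.016  0.2881] F [-0.06 -0.19  0.73] gap 0.0686
[[-7.000e-04  4.770e-02  9.989e-01]
 [-0.000e+00  9.989e-01 -4.770e-02]
 [-1.000e+00 -1.000e-04 -7.000e-04]]
```

View pics/t26z.png

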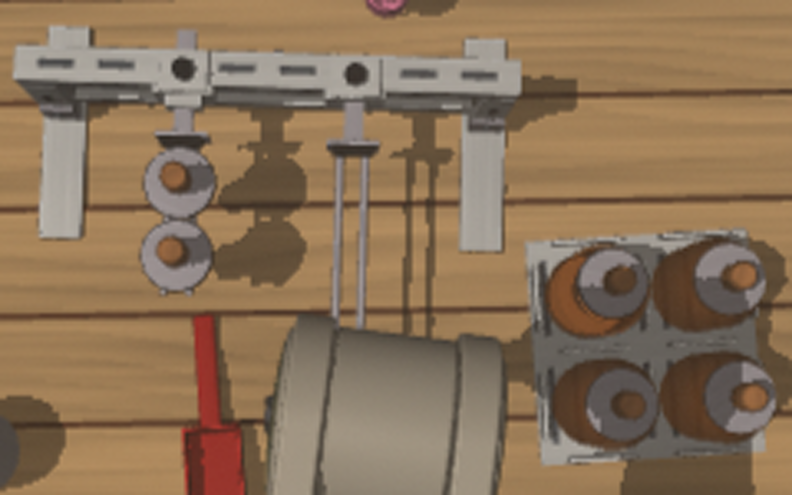

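View pics/s26z.png

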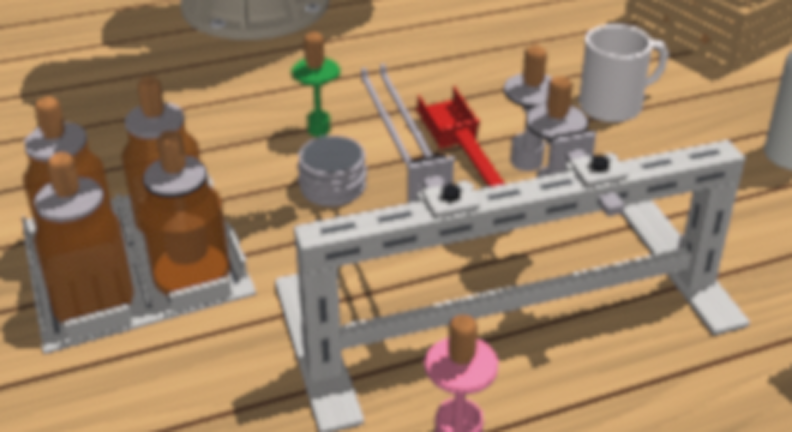

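Run:
```python
from h import *
B=lambda x,y:(220+(x+.5)/3.3-.5,120+(y+.5)/3.3-.5); D=lambda x,y:(150+(x+.5)/2.4-.5,150+(y+.5)/2.4-.5)
for n,b,d in [("large",(623,274),(172,139)),("backR",(743,272),(61,158)),("frontL",(631,402),(150,83)),("frontR",(752,395),(47,101))]:
    print(n,tri(D(*d),B(*b)))
a=cv2.imread("pics/s26.png"); b=cv2.imread("pics/t26.png")
cv2.imwrite("pics/z.png",np.hstack([cv2.resize(a[195:255,160:260],(480,288),interpolation=cv2.INTER_CUBIC),cv2.resize(b[180:260,375:455],(288,288),interpolation=cv2.INTER_CUBIC)]))
```

```text
large (array([ 0.56805231, -0.19732986,  0.17561824]), np.float64(1.1043429035433974))
backR (array([ 0.56759717, -0.29532709,  0.1783559 ]), np.float64(0.7132674664808292))
frontL (array([ 0.46414306, -0.20147877,  0.1758108 ]), np.float64(0.6568438975294271))
frontR (array([ 0.46799327, -0.29967995,  0.17869454]), np.float64(0.24761173484961319))
```

View pics/z.png

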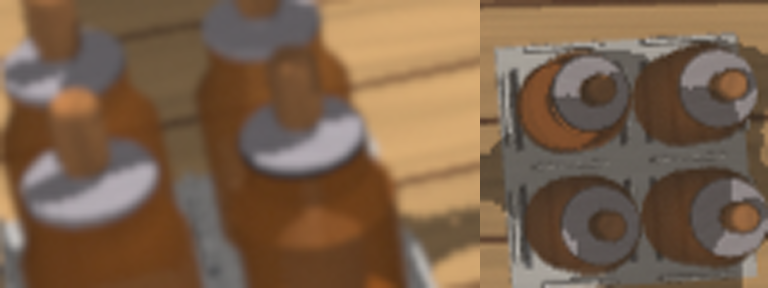

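```bash
python3 -c "
from workcell import env
print(env.hand_in())"
```

```text
the job is handed in; nothing more can be done
None
```

I moved both front lids to the spare hook, put the large lid in the open jar, and handed the job in at about 38 s. `hand_in` gives no verdict, so these are my own readings.

- **Small lid:** I slid it back along the spare hook until I felt the buffer. The reading was about 5 N against the 14 N limit. I then eased off and released it.
- **Medium lid:** I lowered it just in front of the small one and slid it back until it touched, at about 6 N. In the last pictures both lids hang level with the upturned tips in front of them.
- **Large lid:** I lowered it cup first and met no sideways contact. It came to a firm stop at about 10 N against the 30 N limit, and I then released it.

**Checks at the end:**
- The large lid's knob top measured 0.176 m high, against 0.176–0.179 m on the three closed jars. The lid looks level and centred.
- The gripper ended clear of everything, and the other objects look unmoved in the pictures.

**Disagreements:**
- The two cameras differed by 2–3 mm on the jar's y position. I followed the scene camera, which showed cup and rim together.
- The lid stopped about 6 mm lower than I first estimated from the rim. That fits the closed-jar knob heights to about 2.5 mm.
- Forces are wrist readings taken at the end of each move, so I did not see any peaks in between.

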